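# Stop the router and swing its counterweighted guard up

### The job

Press the red stop button all the way down to switch the router off, then push the orange-edged cutter guard up, gently and without gripping it, past its balance point so that it swings on to its upper stop and stays raised by itself. Do not press the green start button, do not hit or force the guard, and leave everything else on the bench where it lies; nothing is to be picked up. Finish with the hand clear of everything.

Things in the scene. Friction and masses are not known exactly. Their poses are not given: they have to be found in the camera images.
- stop (a joint): Red stop button (cap 36 mm across) on a yellow switch box, spring-returned. Value is its travel in m: 0 released, 0.006 fully down, which takes 5 N; it must be pressed beyond 0.004 for 0.1 s. It springs back when let go.
- stop_top (a point): Centre of the top face of the red stop button; z up, press straight down. It lies 67 mm above the bench, on a yellow switch box 75 x 75 x 45 mm.
- start (a joint): Green start button, the same in shape, on a grey switch box; not to be pressed. Value is its travel in m, 0 released.
- start_top (a point): Centre of the top face of the green start button. The red and green buttons stand one to the left and one to the right of the router station, and swap places from run to run.
- guard (a joint): Angle of the guard arm about its level hinge, in rad: 0 is down (panel level, over the cutter; its stop), growing as the front edge rises, up to the upper stop at 1.31. Released below the balance point, which lies somewhere between 0.65 and 0.85, it falls back down; released above it, it swings up to 1.31 by its counterweight in about a second or two and stays. Raising it from 0 takes about 2 to 3 N.
- hinge (a point): Middle of the guard's hinge axis, on the post at the far side of the station, 75 to 105 mm above the bench (the post's height setting varies). It moves and turns with the guard: its y axis is the hinge axis; at guard angle 0 its x axis is level and points from the front edge to the hinge (away from the robot, turned by the station's yaw), and its z axis is up.
- lip (a point): Centre of the guard's front edge, a solid orange bar 130 mm long (along its own y), 14 mm from front to back and 12 mm high, 170 mm from the hinge towards the robot and 60 mm above it when down; same axes as point hinge. Push it up from below near its middle; underneath is open air down to the plate. Side skirts behind it, 57 mm to each side, hang 26 mm below its centre. Fingers tilted 20 to 45 degrees from the robot's side fit under.
- weight_center (a point): Middle between the two dark steel counterweight discs (48 mm in diameter, 22 mm thick, 27 to 49 mm to each side, joined by a rod along the hinge direction), fixed to the guard arm 35 mm above and 10 mm beyond the hinge when the guard is down; as the guard rises it swings back, away from the robot, and down.
- station: Router station screwed to the bench: grey plate 360 x 240 x 12 mm, origin at bench level; the plate reaches 160 mm to the robot's side (-x) and 200 mm to the far side (+x) of it, 120 mm to each side. Cutter, 18 mm across and rising to 48 mm above the bench, stands at x = -5 mm under the guard. Two-piece wooden fence 62 mm high above the bench at x = 50 mm; post at x = 120 mm. z up; its yaw turns the guard with it.
- offcut: Pine offcut 50 x 22 x 22 mm, lying loose on a front corner of the station's plate; origin under its centre. Leave alone.
- push_block: Wooden push block, base 160 x 70 x 20 mm with an upright handle to 75 mm high; origin under its centre. Leave alone.
- glue: White glue bottle, 60 mm in diameter, 160 mm high, origin under its centre. Leave alone.
- screw_jar: Amber screw jar, 66 mm in diameter, 90 mm high, origin under its centre. Leave alone.
- wrench: Steel wrench lying on the bench, about 180 mm long. Leave alone.
- brush: Bench brush lying on the bench, about 200 mm long. Leave alone.
- mug: Blue mug, 80 mm in diameter, 90 mm high, origin under its centre. Leave alone.
Not all that is in view belongs to the job. Several things look just like the part that bears stop: the one meant starts farthest to the robot's left.

How it is judged:
By the outcome, as a careful person would: the job done as asked, in the order asked, and still so for the second after the job is handed in, with the robot touching nothing.
It also fails if it takes over 51 s, if anything falls off the work surface, if the arm or the gripper's body presses on something with over 40 N, if the wrist force passes 120 N, or if a joint passes its speed limit or range.

### The arm

A 6-joint arm with a two-finger parallel gripper is mounted at the origin on the work surface. World frame = base frame: x ahead of the robot, y to its left, z up, the work surface at z = 0. Lengths are in mm, angles in rad, forces in N, time in s.
With the tool pointing down it reaches from about 350 to 975 mm from the base axis. Payload 7.1 kg.
Tool frame: the origin (TCP) lies at the very end of the fingers, on their centre line; the grasp point (between the pads) lies 19 mm behind it; x points along the fingers, y is the direction in which the jaws open and shut, and the axes are right-handed (so a half turn about x gives the same grasp; the last joint's range is limited). The gripper opens to 88 mm and grips with 3 to 60 N. Pads are 20 mm wide; open, the fingers measure 115 mm over their backs; the gripper's body (75 mm by 178 mm) begins 61 mm behind the grasp point.
Start: joints at [-1.227, 0.423, 1.63, -0, 1.089, -0.019], TCP at [221.825, -584.293, 186.375] pointing down, gripper open.
Joint ranges: [-3, 3], [-0.9, 2.11], [0.09, 2.58], [-1.31, 4.45], [0.11, 2.69], [-2.54, 2.54]. Speed limits (rad/s): [2.39, 2.39, 3.01, 3.14, 3.14, 3.14].

### API

Orientations are given as a rotation vector (axis times angle).
In Python, from plant import get_obs, viewer, ctrl, spotter gives the robot as it stands.
- The arm moves only by the shell command python3 -m inch 'ROWS'. ROWS is JSON, one flat list of numbers, 7 for each row, row after row: the turn, a rotation vector about the world's x, y, z normalised to -1 to 1, where 1 is 360 degrees, then the shift along the world's x, y, z normalised to -1 to 1, where 1 is 200 mm, then the closure, from 0 (fully open) to 1 (shut). A call has 1 to 12 rows; each row is the pose to reach, as a shift and turn from the pose commanded when the call began, turning the shorter way round; what a row does not reach only later rows make up. A row lasts 1/12 s, in which the tool goes at most 41.7 mm and 7.16 degrees, less where a joint would pass 70% of its speed; a pose out of reach is approached as far as the arm can. A call with a number of a shift or a turn outside -1 to 1 is refused whole. A call with a gripper value outside its range is refused whole. The fingers move at their own pace and stop on an object; the grip force is fixed at half the most. Time passes only in rows, so rows that repeat a pose let the fingers close. It gives the time, the measured TCP pose, the force and the opening at its end, in the units of the state.
- get_obs(): the state, without advancing time (a new reading comes with each control period).
- viewer.capture(name): name is "scene" or "top" or "wrist"; returns the picture (480x640x3 uint8, red, green, blue); there is no depth.
- viewer.get_calibration(name): a dict with "fx", "fy", "cx", "cy" (pixels), "extrinsics" (4x4, takes a point from camera to world coordinates); the wrist camera has in their place "mount" (4x4, takes a point from camera to tool coordinates, whose origin is the TCP and whose axes are the tool frame's). Camera axes: x right, y down, z forward; pixel columns grow to the right and rows downward; lengths in mm; the calibration is good to about 2 mm. A picture is of the moment at which its call begins: read the wrist's pose just before it. get_calibration takes no time and is no camera call.
- ctrl.sign_off(): hands the job in, once; it reports no verdict.
Trained networks look in the newest picture that a camera, given by its name, has taken for a name from the list of things; names that differ only in an ending like _2 or _b are one class to them, and where a whole thing is asked for, a point or a joint stands for the part that bears it (a point fixed in the world has none). Each returns a list of dicts, best first, with "conf" (0 to 1); they miss things now and then, are a little off and sometimes report something else, mostly with a low value. They report only what shows in the picture. A call takes as long as a camera call. They do not tell look-alikes from the thing itself.
- spotter.find_in(camera, label): "bbox" ([centre column, centre row, width, height] as shares, 0 to 1, of the picture: columns of its width, rows of its height, round what is visible of it).
- spotter.tip_of(camera, label): "centre" ([column, row] as shares, 0 to 1, of the picture: columns of its width, rows of its height: a listed point, or the origin of a listed thing).
The state is a dict: "time_s": time; "joints": joint angles; "dq": joint speeds; "tau": joint torques, N m; "tcp_pos": TCP position; "ee_rot": TCP orientation; "wrist_force": force on the tool from outside, world axes, zero at the start; "ft_torque": the same for the moment, N m; "gripper_width": opening from 0.0 (shut) to 1.0 (fully open).
Only numpy, scipy, OpenCV 4.12 (cv2) and the standard library are available. Lean on these libraries where they do the work, as an engineer would, in place of code of your own. Each camera call takes 0.05 s, during which the arm holds its last target.

## Working session

There is one attempt and no reset: what is moved stays moved. The work goes in short steps, Python scripts to look and compute and a shell command to move; the robot and the scene stay as the last step left them, time stands still between calls to the robot, and variables do not carry over. Pictures are saved under pics/ and viewed, and the job is handed in when it is done.

```bash
ls; mkdir -p pics
python3 - <<'E'
from plant import get_obs, viewer, ctrl, spotter
import cv2
for n in ["scene","top","wrist"]:
    im=viewer.capture(n); cv2.imwrite(f"pics/{n}0.png",im[:,:,::-1])
    print(n,viewer.get_calibration(n))
print(get_obs())
E
```

```text
pics
scene {'fx': 512.1246843514724, 'fy': 512.1246843514724, 'cx': 309.52609078655297, 'cy': 239.44888626495967, 'extrinsics': array([[-9.52012253e-02,  7.60891708e-01, -6.41857099e-01,
         1.35915184e+03],
       [ 9.95398165e-01,  6.56915345e-02, -6.97647205e-02,
         6.84175537e+01],
       [-1.09188196e-02, -6.45545065e-01, -7.63644124e-01,
         1.07609307e+03],
       [ 0.00000000e+00,  0.00000000e+00,  0.00000000e+00,
         1.00000000e+00]])}
top {'fx': 450.1822769345416, 'fy': 450.1822769345416, 'cx': 325.6440756196086, 'cy': 236.8321135420717, 'extrinsics': array([[-7.96221223e-03, -9.83925052e-01,  1.78404303e-01,
         3.42666243e+02],
       [-9.99941380e-01,  6.52512229e-03, -8.64056625e-03,
        -3.07672432e+00],
       [ 7.33755970e-03, -1.78462643e-01, -9.83919329e-01,
         1.15212589e+03],
       [ 0.00000000e+00,  0.00000000e+00,  0.00000000e+00,
         1.00000000e+00]])}
wrist {'fx': 347.3262616219415, 'fy': 347.3262616219415, 'cx': 321.17455413719233, 'cy': 243.77849359092798, 'mount': array([[ 3.59998611e-04, -2.69816916e-01,  9.629115
[... 241 characters left out ...]
+00,  0.00000000e+00,
         1.00000000e+00]])}
{'time_s': 0.15, 'joints': array([-1.22698010e+00,  4.23656108e-01,  1.63046455e+00, -3.12737835e-05,
        1.08861103e+00, -1.90080849e-02]), 'dq': array([ 0.00195756, -0.00150681, -0.00322964, -0.00146383, -0.00087799,
        0.00068202]), 'tau': array([-1.39767733e-03, -5.44983602e+01, -2.73920578e+01,  6.42923126e-02,
        2.04074493e-02, -7.27799397e-05]), 'tcp_pos': array([ 221.68060214, -583.88201203,  185.80564637]), 'ee_rot': array([ 2.02380882,  0.3724319 , -2.02424406]), 'wrist_force': array([-0.46466936, -1.01173848,  0.99542258]), 'ft_torque': array([0.00560229, 0.06193621, 0.02181837]), 'gripper_width': 1.0000680183439647}
```

View pics/scene0.png

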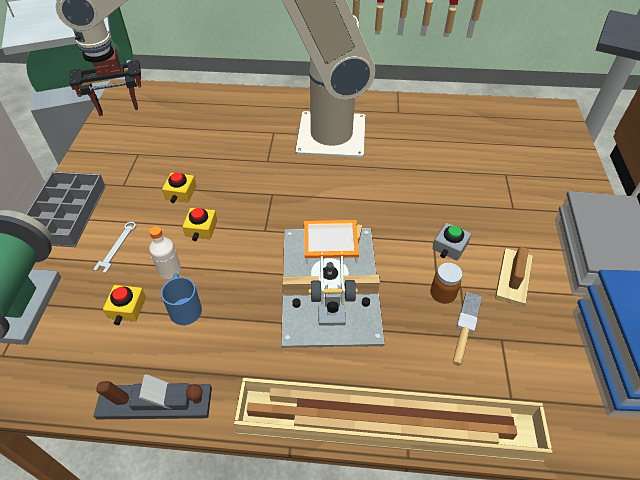

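View pics/top0.png

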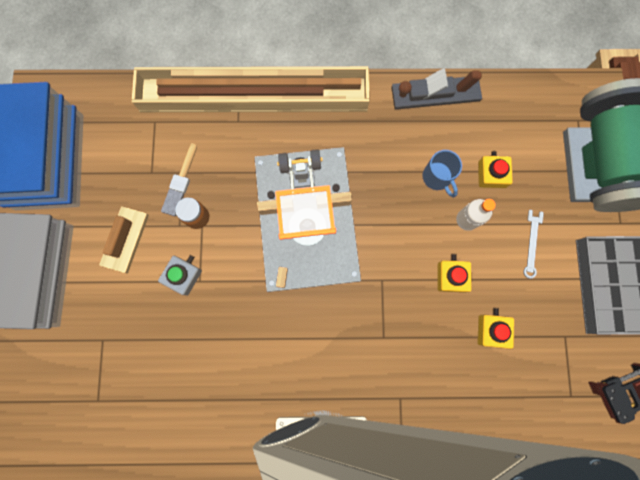

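View pics/wrist0.png

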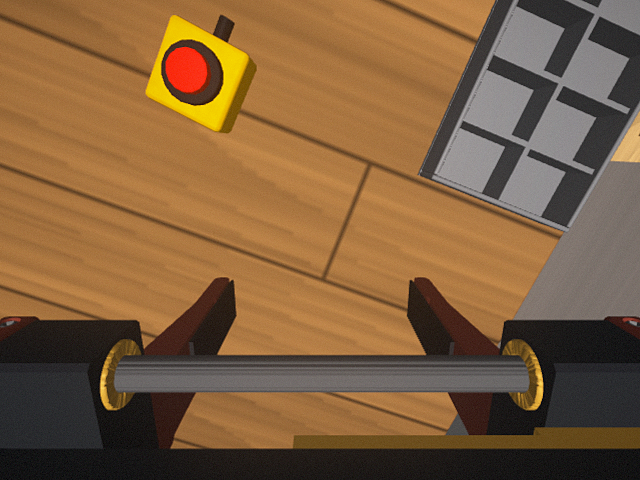

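The scene picture shows red buttons at (178,180), (199,217) and (121,297), with the green one at (454,233). In the top picture the red buttons are at (501,332), (458,275) and (501,168), and the green one is at (176,274). In the top view, image left is +y, the robot's left. The guard's orange bar is near (307,236) in the top view. Next I'll measure everything.

```bash
cat > h.py <<'E'
import numpy as np, cv2
from scipy.spatial.transform import Rotation as R
from plant import get_obs, viewer, spotter
def ray(cam,u,v,T=None):
    c=viewer.get_calibration(cam); E=c.get("extrinsics") if T is None else T@c["mount"]
    d=E[:3,:3]@np.array([(u-c["cx"])/c["fx"],(v-c["cy"])/c["fy"],1]); return E[:3,3],d
def at_z(cam,u,v,z,T=None):
    o,d=ray(cam,u,v,T); return o+d*(z-o[2])/d[2]
def tri(rs):
    A=np.zeros((3,3));b=np.zeros(3)
    for o,d in rs:
        d=d/np.linalg.norm(d);P=np.eye(3)-np.outer(d,d);A+=P;b+=P@o
    p=np.linalg.solve(A,b)
    return p,[float(np.linalg.norm(np.cross(p-o,d/np.linalg.norm(d)))) for o,d in rs]
def proj(cam,p,T=None):
    c=viewer.get_calibration(cam); E=c.get("extrinsics") if T is None else T@c["mount"]
    q=np.linalg.inv(E)@np.append(p,1); return c["fx"]*q[0]/q[2]+c["cx"],c["fy"]*q[1]/q[2]+c["cy"]
def tcpT(o=None):
    o=o or get_obs(); T=np.eye(4);T[:3,:3]=R.from_rotvec(o["ee_rot"]).as_matrix();T[:3,3]=o["tcp_pos"];return T
E
python3 - <<'E'
from h import *
print(R.from_rotvec(get_obs()["ee_rot"]).as_matrix().round(3))
res={}
for cam in ["top","scene"]:
    for l in ["stop_top","start_top","lip","hinge","weight_center","station","offcut","glue","mug"]:
        r=spotter.tip_of(cam,l); r=[(round(x["conf"],2),round(x["centre"][0]*640,1),round(x["centre"][1]*480,1)) for x in r]
        res[cam,l]=r; print(cam,l,r[:4])
z={"stop_top":67,"start_top":67,"station":0,"offcut":12,"glue":0,"mug":0}
for (cam,l),r in res.items():
    if l in z:
        for c,u,v in r[:3]: print(cam,l,c,at_z(cam,u,v,z[l]).round(1))
for l in ["lip","hinge","weight_center","stop_top","station"]:
    a,b=res["top",l],res["scene",l]
    if a and b: print(l,tri([ray("top",*a[0][1:]),ray("scene",*b[0][1:])]))
E
```

```text
[[-0.     0.355 -0.935]
 [ 0.001 -0.935 -0.355]
 [-1.    -0.001  0.   ]]
top stop_top [(0.76, 457.1, 277.4), (0.72, 501.3, 334.7), (0.63, 504.4, 165.7)]
top start_top [(0.71, 174.9, 277.7)]
top lip []
top hinge [(0.95, 302.2, 168.1)]
top weight_center [(0.82, 299.7, 161.6)]
top station [(0.75, 302.7, 225.6)]
top offcut [(0.71, 280.0, 277.2)]
top glue [(0.93, 465.1, 218.6)]
top mug [(0.78, 437.2, 176.6)]
scene stop_top [(0.65, 198.3, 215.7), (0.57, 175.5, 176.4), (0.57, 119.4, 290.1), (0.5, 328.2, 275.8)]
scene start_top [(0.61, 458.4, 229.0)]
scene lip [(0.73, 330.2, 221.6)]
scene hinge [(0.6, 332.6, 295.9), (0.59, 332.1, 288.9), (0.58, 510.5, 280.8)]
scene weight_center [(0.88, 330.9, 291.1)]
scene station [(0.77, 331.7, 277.6), (0.65, 354.7, 238.9)]
scene offcut [(0.43, 357.1, 236.0)]
scene glue [(0.69, 170.2, 269.5)]
scene mug [(0.94, 184.9, 310.7)]
top stop_top 0.76 [ 437.7 -329.4   67. ]
top stop_top 0.72 [ 301.6 -425.9   67. ]
top stop_top 0.63 [ 719.3 -466.3   67. ]
top start_top 0.71 [442.  350.6  67. ]
top station 0.75 [581.8  46.5   0. ]
top offcut 0.71 [446.3 103.3  12. ]
top glue 0.93 [ 597.8 -379.9    0. ]
top mug 0.78 [ 713.1 -312.4    0. ]
scene stop_top 0.65 [ 453.4 -330.3   67. ]
scene stop_top 0.57 [ 306.7 -432.7   67. ]
scene stop_top 0.57 [ 708.1 -462.    67. ]
scene start_top 0.61 [441.9 360.7  67. ]
scene station 0.77 [578.4  39.6   0. ]
scene station 0.65 [442.   93.7   0. ]
scene offcut 0.43 [441.3  99.6  12. ]
scene glue 0.69 [ 589.3 -385.3    0. ]
scene mug 0.94 [ 710.5 -314.6    0. ]
hinge (array([703.5946662 ,  45.64792379, 101.9664746 ]), [2.162131763841943, 2.162131763841936])
weight_center (array([710.15003302,  45.98379223, 130.73223732]), [2.1947099328812394, 2.1947099328812327])
stop_top (array([ 439.25903502, -335.37856592,   51.05806504]), [1.1799464902864483, 1.1799464902862677])
station (array([581.1367372,  42.9963628,   4.2133622]), [3.3250135423986924, 3.325013542398693])
```

Run:
```python
import cv2
a=cv2.imread("pics/top0.png")[130:350,240:540]; cv2.imwrite("pics/topcrop.png",cv2.resize(a,None,fx=2.6,fy=2.6,interpolation=cv2.INTER_CUBIC))
a=cv2.imread("pics/scene0.png")[160:360,90:400]; cv2.imwrite("pics/scenecrop.png",cv2.resize(a,None,fx=2.5,fy=2.5,interpolation=cv2.INTER_CUBIC))
```

```text
(no output)
```

View pics/topcrop.png

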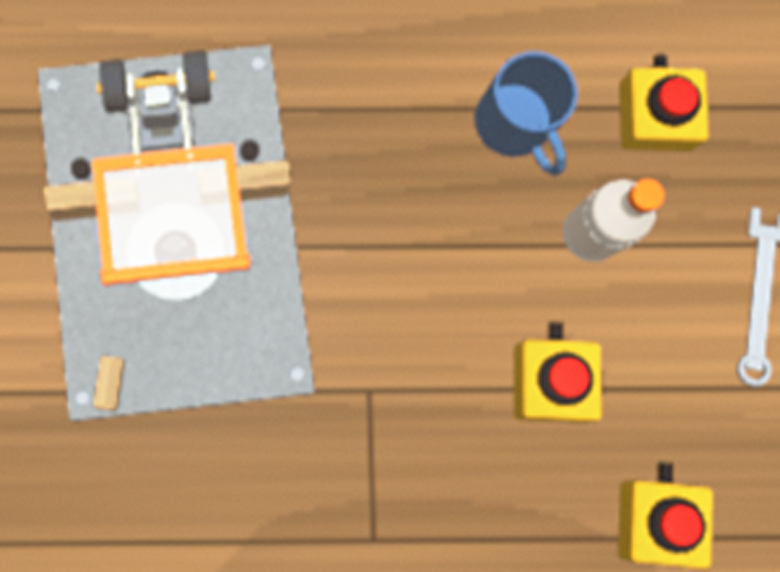

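View pics/scenecrop.png

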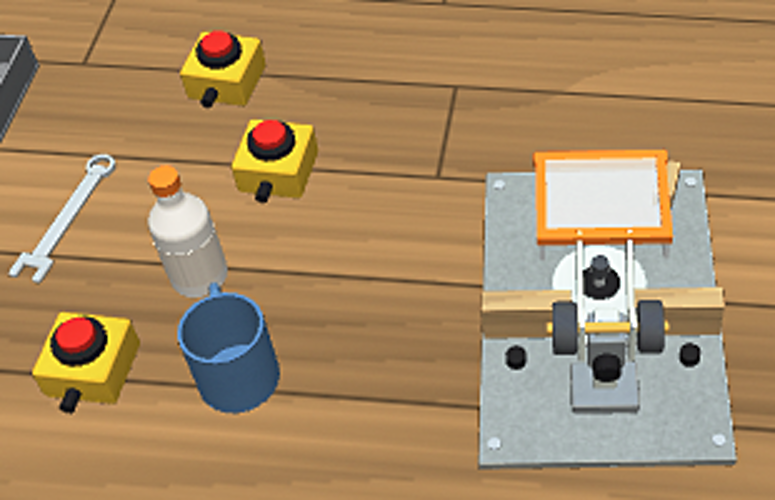

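Run:
```python
from h import *
from scipy import ndimage as nd
for cam in ["top","scene"]:
    im=cv2.imread(f"pics/{cam}0.png").astype(int); b,g,r=im[...,0],im[...,1],im[...,2]
    m=(r>180)&(g<70)&(b<70); L,n=nd.label(m)
    for i in range(1,n+1):
        if (L==i).sum()>40:
            v,u=nd.center_of_mass(L==i); print(cam,"red",round(u,1),round(v,1),(L==i).sum(),at_z(cam,u,v,67).round(1))
    m=(r>215)&(g>95)&(g<170)&(b<70); L,n=nd.label(m)
    for i in range(1,n+1):
        if (L==i).sum()>200:
            pts=np.argwhere(L==i)[:,::-1].astype(np.float32); print(cam,"orange",cv2.minAreaRect(pts),len(pts))
c=[(38,68),(271,45),(313,392),(70,420)]
P=[at_z("top",u/2.6+240,v/2.6+130,12) for u,v in c]
for p in P: print(p.round(1))
f=((P[0]+P[1])-(P[2]+P[3]))/2; s=((P[0]+P[3])-(P[1]+P[2]))/2
print("len",np.linalg.norm(f),np.linalg.norm(s),"yaw",np.degrees(np.arctan2(f[1],f[0])),np.degrees(np.arctan2(-s[0],s[1])),"mid",sum(P)/4)
yaw=np.arctan2(f[1],f[0]); fx=np.array([np.cos(yaw),np.sin(yaw),0]); o=sum(P)/4-20*fx; print("origin",o)
for t in [((307.3,234.2),(330,222.4))]:
    print("lip",tri([ray("top",*t[0]),ray("scene",*t[1])]))
h=o+120*fx
for z in (75,85,95,105):
    h[2]=z; l=h-170*fx+[0,0,60]; print(z,"hinge",h.round(1),[np.round(proj(c,h),1) for c in("top","scene")],"lip",l.round(1),[np.round(proj(c,l),1) for c in("top","scene")])
```

```text
top red 500.7 166.7 154 [ 716.8 -456.6   67. ]
top red 459.5 274.1 119 [ 445.7 -335.7   67. ]
top red 502.0 331.6 178 [ 308.8 -428.2   67. ]
scene red 176.0 176.3 75 [ 306.3 -431.4   67. ]
scene red 197.0 212.4 94 [ 441.7 -336.7   67. ]
scene red 119.3 292.8 138 [ 715.6 -459.6   67. ]
scene orange ((330.9668884277344, 237.17584228515625), (34.98906707763672, 53.458290100097656), 88.56790161132812) 510
[768.5 173.9  12. ]
[792.1 -64.7  12. ]
[ 435.8 -100.1   12. ]
[410.5 135.8  12. ]
len 359.0447613026797 238.48972221192386 yaw 5.881022285988803 5.884188075960883 mid [601.72680654  36.22768248  12.        ]
origin [581.83207034  34.17842124  12.        ]
lip (array([529.28091655,  29.0020575 , 157.7072453 ]), [0.3556419934797867, 0.35564199347977843])
75 hinge [701.2  46.5  75. ] [array([301.5, 172.6]), array([331.8, 301.6])] lip [532.1  29.1 135. ] [array([307.8, 234.8]), array([329.9, 229.5])]
85 hinge [701.2  46.5  85. ] [array([301.3, 171.3]), array([331.9, 299.2])] lip [532.1  29.1 145. ] [array([307.6, 234. ]), array([330. , 226.8])]
95 hinge [701.2  46.5  95. ] [array([301.1, 170. ]), array([332. , 296.8])] lip [532.1  29.1 155. ] [array([307.5, 233.2]), array([330.1, 224. ])]
105 hinge [701.2  46.5 105. ] [array([300.9, 168.7]), array([332.1, 294.3])] lip [532.1  29.1 165. ] [array([307.3, 232.3]), array([330.1, 221.2])]
```

Candidates for the stop button, by top-view pixel, with red-blob positions from my code:
- (459.5,274): x 444, y -336
- (502,332): x 308, y -430
- (501,167): x 716, y -458

The task wants the one farthest to the robot's left (largest y), so I choose (459.5,274). The top crop clearly shows it as the leftmost of the three yellow boxes. I'll approach above it with the fingers shut.

```bash
python3 -m inch '[0,0,0,0.05,0.06,0,1, 0,0,0,0.15,0.16,0,1, 0,0,0,0.25,0.28,0,1, 0,0,0,0.35,0.4,0,1, 0,0,0,0.45,0.52,0,1, 0,0,0,0.55,0.64,0,1, 0,0,0,0.65,0.76,0,1, 0,0,0,0.75,0.86,0,1, 0,0,0,0.83,0.94,0,1, 0,0,0,0.88,0.98,0,1, 0,0,0,0.9,1,0,1, 0,0,0,0.9,1,0,1]'
python3 - <<'E'
from h import *
im=viewer.capture("wrist"); o=get_obs(); cv2.imwrite("pics/w1.png",im[:,:,::-1]); T=tcpT(o)
print(o["time_s"],o["tcp_pos"],o["wrist_force"],o["gripper_width"])
for r in spotter.tip_of("wrist","stop_top"): 
    u,v=r["centre"][0]*640,r["centre"][1]*480; print(r["conf"],u,v,at_z("wrist",u,v,67,T))
hsv=cv2.cvtColor(im,cv2.COLOR_RGB2HSV)
a=im.astype(int); m=((a[...,0]>170)&(a[...,1]<70)&(a[...,2]<70)).astype(np.uint8)
n,L,S,C=cv2.connectedComponentsWithStats(m)
for i in range(1,n):
    if S[i,4]>300: print(S[i],C[i],at_z("wrist",*C[i],67,T))
E
```

```text
time_s: 2.05
tcp_pos: [402.5, -383.5, 186.4]
ee_rot: [2.023, 0.373, -2.023]
wrist_force: [0.3, -0.4, 0.7]
gripper_width: 0.127
2.1 [ 401.85904129 -384.20287242  186.356977  ] [-0.87311129 -0.29082777 -0.08261183] 0.08221855549749993
0.7 283.712 166.704 [ 442.68949243 -331.61815842   67.        ]
0.61 333.37600000000003 326.88 [ 310.05584649 -431.18980564   67.        ]
[ 269  147   39   40 1218] [287.58045977 166.76190476] [ 443.87129223 -334.86649547   67.        ]
[314 312  20  31 485] [324.71340206 327.42680412] [ 306.34100569 -423.17311819   67.        ]
```

View pics/w1.png

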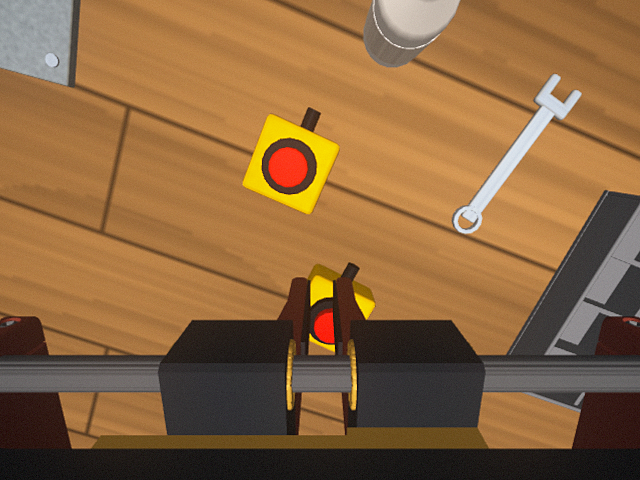

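The wrist picture shows the chosen red cap at (288,167), which projects to (444,-335). This agrees with both other cameras. The second look-alike lies under the fingers at (325,327). I'll move over the cap and down to about z=85.

```bash
python3 -m inch '[0,0,0,0.07,0.08,-0.05,1, 0,0,0,0.14,0.17,-0.15,1, 0,0,0,0.19,0.22,-0.25,1, 0,0,0,0.21,0.245,-0.35,1, 0,0,0,0.21,0.245,-0.43,1, 0,0,0,0.21,0.245,-0.48,1, 0,0,0,0.21,0.245,-0.5,1, 0,0,0,0.21,0.245,-0.5,1, 0,0,0,0.21,0.245,-0.5,1]'
python3 - <<'E'
from h import *
im=viewer.capture("wrist"); cv2.imwrite("pics/w2.png",im[:,:,::-1])
im=viewer.capture("scene"); cv2.imwrite("pics/s2.png",cv2.resize(im[150:310,90:310,::-1],None,fx=3,fy=3))
o=get_obs(); print(o["time_s"],o["tcp_pos"],o["wrist_force"],o["gripper_width"])
E
```

```text
time_s: 2.9
tcp_pos: [443.7, -336.2, 86.9]
ee_rot: [2.024, 0.37, -2.024]
wrist_force: [-0.7, 0.2, 0.1]
gripper_width: 0.011
3.0 [ 444.19001057 -336.20010796   87.38065157] [ 0.37177593 -0.85508287  0.40313123] 0.004198784068093976
```

View pics/s2.png

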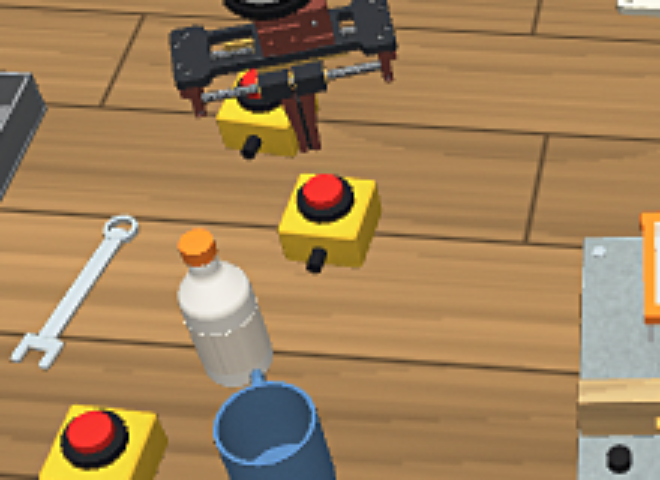

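View pics/w2.png

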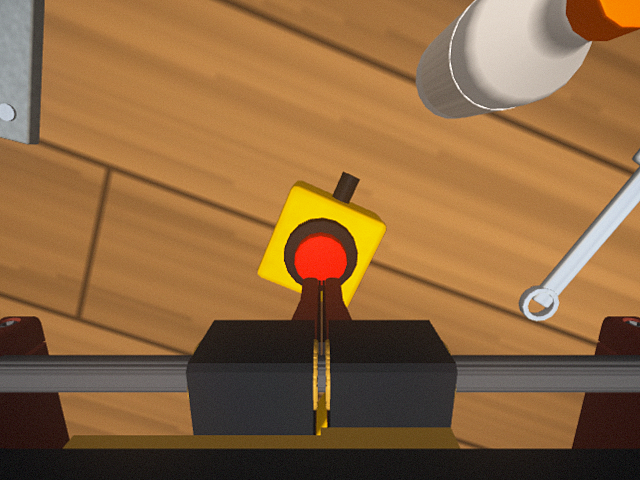

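Run:
```python
from h import *
o=get_obs();T=tcpT(o); print(proj("scene",o["tcp_pos"]),proj("wrist",o["tcp_pos"],T),proj("wrist",[444,-335,67],T),proj("wrist",[444,-336,45],T),at_z("wrist",320.5,257,67,T))
im=viewer.capture("wrist").astype(int); m=((im[...,0]>170)&(im[...,1]<70)&(im[...,2]<70)); v,u=np.nonzero(m[200:300,250:400]); print(u.min()+250,u.max()+250,v.min()+200,v.max()+200)
print(at_z("wrist",u.min()+250,258,67,T),at_z("wrist",u.max()+250,258,67,T),at_z("wrist",321,v.min()+200,67,T))
```

```text
(np.float64(195.61111419278308), np.float64(207.8706459376221)) (np.float64(323.00224804560764), np.float64(273.588615444085)) (np.float64(321.0173075720135), np.float64(262.437055487832)) (np.float64(322.28508463124604), np.float64(253.16463166332016)) [ 447.41927641 -333.34076223   67.        ]
294 346 236 284
[ 440.57596319 -317.20328637   67.        ] [ 452.73263303 -349.35345358   67.        ] [ 460.9208361  -328.58483645   67.        ]
```

Run:
```python
from h import *
im=viewer.capture("scene"); o=get_obs(); print(o["tcp_pos"],proj("scene",o["tcp_pos"])); cv2.imwrite("pics/s3.png",cv2.resize(im[170:240,150:250,::-1],None,fx=7,fy=7,interpolation=cv2.INTER_CUBIC))
```

```text
[ 444.18430603 -335.91753895   87.3038576 ] (np.float64(195.72026877248777), np.float64(207.89546508778855))
```

View pics/s3.png

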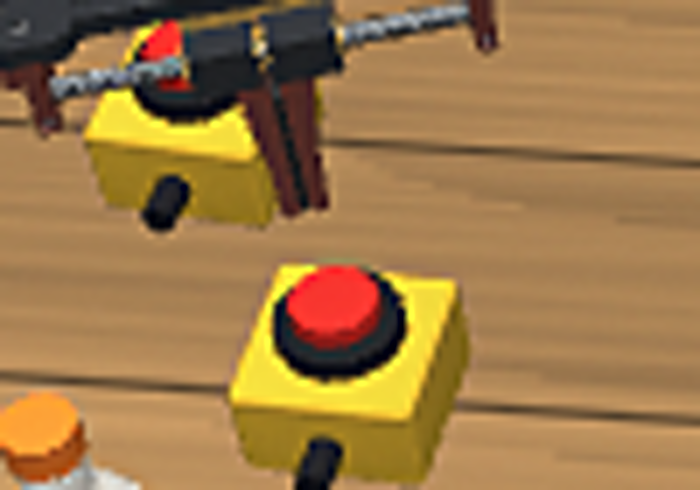

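```bash
python3 - <<'E'
from h import *
o=get_obs();T=tcpT(o)
for d in (0,5,10,15,20): 
    p=T[:3,3]-d*T[:3,0]; print(d,np.round(proj("scene",p),1),np.round(proj("wrist",p,T),1))
E
python3 -m inch '[0,0,0,0,0.002,-0.04,1, 0,0,0,0,0.002,-0.07,1, 0,0,0,0,0.002,-0.09,1, 0,0,0,0,0.002,-0.09,1, 0,0,0,0,0.002,-0.09,1]'
```

```text
0 [195.7 207.9] [323.  273.6]
5 [195.4 206.6] [323.  276.6]
10 [195.  205.3] [323.1 279.7]
15 [194.7 204. ] [323.1 282.9]
20 [194.4 202.7] [323.2 286.4]
time_s: 3.52
tcp_pos: [443.5, -334.6, 67.8]
ee_rot: [2.023, 0.372, -2.025]
wrist_force: [0.4, 0.2, -0.3]
gripper_width: 0.007
```

```bash
python3 -m inch '[0,0,0,0.002,0,-0.01,1, 0,0,0,0.002,0,-0.02,1, 0,0,0,0.002,0,-0.02,1, 0,0,0,0.002,0,-0.02,1]'
python3 - <<'E'
from h import *
im=viewer.capture("scene"); o=get_obs(); print(o["tcp_pos"],o["wrist_force"]); cv2.imwrite("pics/s4.png",cv2.resize(im[170:240,150:250,::-1],None,fx=7,fy=7,interpolation=cv2.INTER_CUBIC))
E
```

```text
time_s: 3.85
tcp_pos: [444.2, -334.9, 64.3]
ee_rot: [2.024, 0.371, -2.024]
wrist_force: [-0.1, -0.0, 0.5]
gripper_width: 0.006
[ 444.26967882 -334.90115812   64.40072915] [ 0.42404081  0.52915385 -0.17984259]
```

View pics/s4.png

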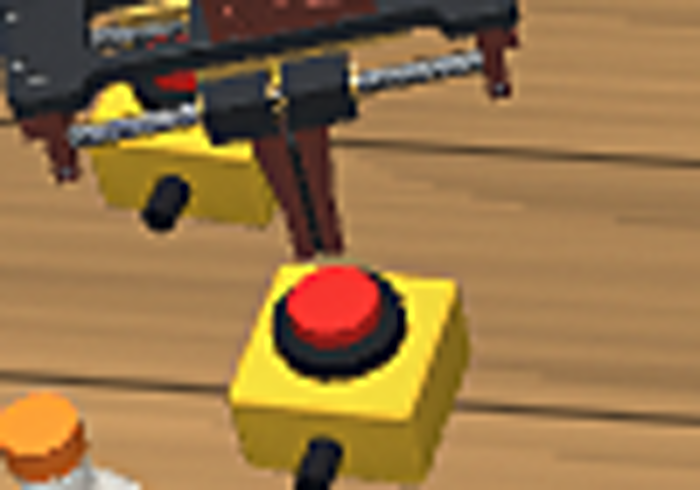

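Run:
```python
from h import *
im=viewer.capture("wrist"); o=get_obs(); T=tcpT(o); cv2.imwrite("pics/w4.png",cv2.resize(im[180:340,220:420,::-1],None,fx=4,fy=4*.93,interpolation=cv2.INTER_CUBIC))
print(proj("wrist",o["tcp_pos"],T),proj("wrist",[444,-335,67],T),proj("scene",[444,-335,67]))
im=viewer.capture("top"); cv2.imwrite("pics/t4.png",cv2.resize(im[200:360,400:560,::-1],None,fx=4,fy=4*.93,interpolation=cv2.INTER_CUBIC)); print(proj("top",o["tcp_pos"]))
```

```text
(np.float64(323.0010672708503), np.float64(273.59099221573945)) (np.float64(322.99660342867105), np.float64(275.55842044407865)) (np.float64(197.42355992531014), np.float64(213.0626911659182))
(np.float64(458.91108282427524), np.float64(274.7697556929301))
```

View pics/w4.png

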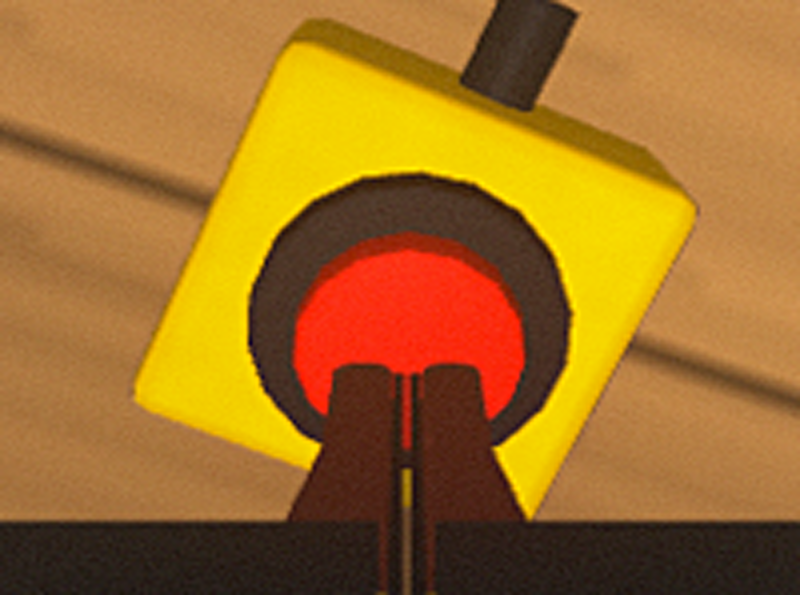

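View pics/t4.png

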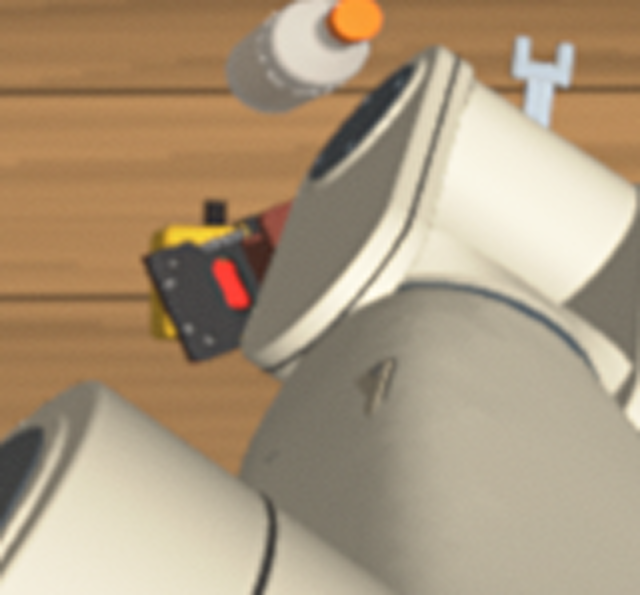

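No contact yet at TCP z=64. The scene view shows the shut fingers' visible end slightly above the cap, centred on it in the wrist view. I'll keep descending in small steps and watch the force.

```bash
python3 -m inch '[0,0,0,0,0,-0.01,1, 0,0,0,0,0,-0.02,1, 0,0,0,0,0,-0.02,1]'; python3 -m inch '[0,0,0,0,0,-0.01,1, 0,0,0,0,0,-0.01,1, 0,0,0,0,0,-0.01,1]'
```

```text
time_s: 4.25
tcp_pos: [444.0, -334.7, 60.0]
ee_rot: [2.023, 0.372, -2.024]
wrist_force: [0.8, -0.0, 0.8]
gripper_width: 0.001
time_s: 4.5
tcp_pos: [444.1, -334.8, 58.2]
ee_rot: [2.024, 0.371, -2.024]
wrist_force: [-0.7, -0.1, 0.7]
gripper_width: 0.005
```

```bash
python3 -m inch '[0,0,0,0,0,-0.01,1, 0,0,0,0,0,-0.01,1, 0,0,0,0,0,-0.01,1]'; python3 -m inch '[0,0,0,0,0,-0.01,1, 0,0,0,0,0,-0.01,1, 0,0,0,0,0,-0.01,1]'
python3 - <<'E'
from h import *
im=viewer.capture("scene"); o=get_obs(); print(o["tcp_pos"],o["wrist_force"]); cv2.imwrite("pics/s5.png",cv2.resize(im[170:240,150:250,::-1],None,fx=7,fy=7,interpolation=cv2.INTER_CUBIC))
E
```

```text
time_s: 4.75
tcp_pos: [444.1, -334.8, 56.3]
ee_rot: [2.024, 0.371, -2.024]
wrist_force: [0.4, 0.2, 0.6]
gripper_width: 0.007
time_s: 5.0
tcp_pos: [444.1, -334.8, 54.2]
ee_rot: [2.023, 0.371, -2.024]
wrist_force: [-0.5, 0.3, 0.9]
gripper_width: 0.008
[ 444.18288277 -334.86341609   54.32090442] [ 0.47119512  0.46892613 -0.83324715]
```

View pics/s5.png

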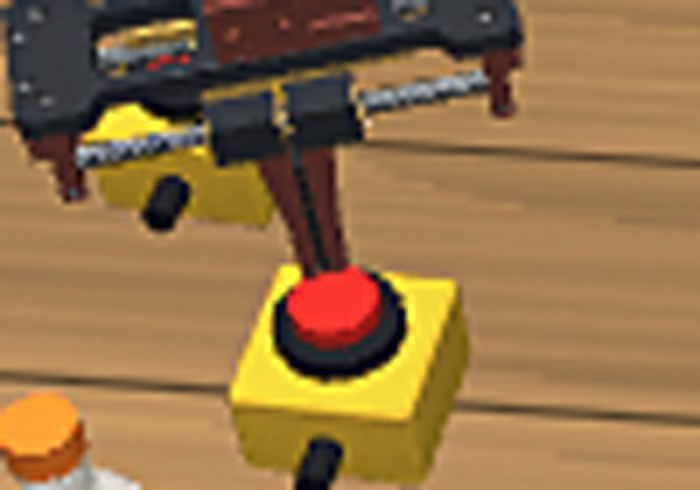

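Run:
```python
from h import *
im=viewer.capture("wrist"); o=get_obs(); T=tcpT(o); cv2.imwrite("pics/w5.png",cv2.resize(im[180:340,220:420,::-1],None,fx=4,fy=4*.93,interpolation=cv2.INTER_CUBIC))
print(proj("wrist",o["tcp_pos"],T),proj("wrist",[444,-335,67],T),proj("scene",o["tcp_pos"]))
```

```text
(np.float64(323.00100250995894), np.float64(273.59109160152116)) (np.float64(323.1352331650481), np.float64(281.7718472219506)) (np.float64(198.26698952378862), np.float64(216.29867916023585))
```

View pics/w5.png

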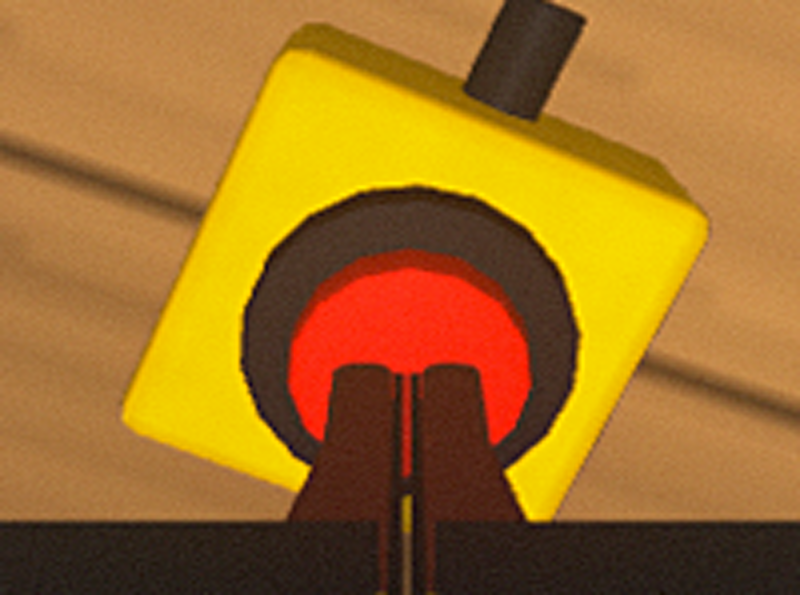

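```bash
python3 - <<'E'
from h import *
o=get_obs();T=tcpT(o)
for d in (0,10,20,30,40):
  for z in (-10,-5,0): print(d,z,np.round(proj("wrist",(T@[-d,0,z,1])[:3],T),1),end=' ')
  print(np.round(proj("scene",(T@[-d,0,0,1])[:3]),1))
E
python3 -m inch '[0,0,0,0,0,-0.01,1, 0,0,0,0,0,-0.01,1]'; python3 -m inch '[0,0,0,0,0,-0.01,1, 0,0,0,0,0,-0.01,1]';python3 -m inch '[0,0,0,0,0,-0.01,1, 0,0,0,0,0,-0.01,1]'
```

```text
0 -10 [323.  257.9] 0 -5 [323.  265.8] 0 0 [323.  273.6] [198.3 216.3]
10 -10 [323.1 263.3] 10 -5 [323.1 271.6] 10 0 [323.1 279.7] [197.6 213.8]
20 -10 [323.2 269.3] 20 -5 [323.2 277.9] 20 0 [323.2 286.4] [197.  211.3]
30 -10 [323.3 275.9] 30 -5 [323.3 284.9] 30 0 [323.3 293.8] [196.3 208.7]
40 -10 [323.4 283.2] 40 -5 [323.4 292.7] 40 0 [323.4 302. ] [195.6 206.1]
time_s: 5.27
tcp_pos: [444.2, -334.8, 52.2]
ee_rot: [2.024, 0.371, -2.024]
wrist_force: [-0.6, 0.2, -0.3]
gripper_width: 0.002
time_s: 5.43
tcp_pos: [444.0, -334.8, 50.0]
ee_rot: [2.023, 0.372, -2.024]
wrist_force: [-0.1, 0.1, 0.4]
gripper_width: 0.001
time_s: 5.6
tcp_pos: [444.1, -334.7, 48.0]
ee_rot: [2.023, 0.372, -2.024]
wrist_force: [-0.2, 0.4, -0.1]
gripper_width: 0.011
```

Both the scene and wrist views put the visible fingertips about 30 mm short of the reported TCP, and the missing contact agrees. Contact should therefore come at TCP z of about 37, so I'll continue slowly.

```bash
for i in 1; do :; done; python3 -m inch '[0,0,0,0,0,-0.01,1, 0,0,0,0,0,-0.02,1, 0,0,0,0,0,-0.02,1]'; python3 -m inch '[0,0,0,0,0,-0.01,1, 0,0,0,0,0,-0.01,1]';python3 -m inch '[0,0,0,0,0,-0.01,1, 0,0,0,0,0,-0.01,1]';python3 -m inch '[0,0,0,0,0,-0.01,1, 0,0,0,0,0,-0.01,1]'
```

```text
time_s: 5.85
tcp_pos: [444.0, -334.7, 44.0]
ee_rot: [2.023, 0.372, -2.024]
wrist_force: [0.6, 0.7, -0.6]
gripper_width: 0.001
time_s: 6.02
tcp_pos: [444.1, -334.8, 42.0]
ee_rot: [2.023, 0.372, -2.024]
wrist_force: [-0.2, 0.0, 0.4]
gripper_width: 0.008
time_s: 6.18
tcp_pos: [444.1, -334.8, 40.1]
ee_rot: [2.023, 0.371, -2.024]
wrist_force: [0.2, -0.3, 0.5]
gripper_width: 0.004
time_s: 6.35
tcp_pos: [444.1, -334.8, 38.1]
ee_rot: [2.024, 0.371, -2.024]
wrist_force: [-0.6, 0.1, 0.4]
gripper_width: 0.009
```

```bash
python3 -m inch '[0,0,0,0,0,-0.01,1, 0,0,0,0,0,-0.01,1, 0,0,0,0,0,-0.01,1]'
python3 - <<'E'
from h import *
im=viewer.capture("scene"); o=get_obs(); print(o["tcp_pos"],o["wrist_force"]); cv2.imwrite("pics/s6.png",cv2.resize(im[170:240,150:250,::-1],None,fx=7,fy=7,interpolation=cv2.INTER_CUBIC))
im=viewer.capture("wrist"); cv2.imwrite("pics/w6.png",cv2.resize(im[180:340,220:420,::-1],None,fx=4,fy=4*.93,interpolation=cv2.INTER_CUBIC))
E
```

```text
time_s: 6.6
tcp_pos: [444.2, -334.8, 36.3]
ee_rot: [2.024, 0.371, -2.024]
wrist_force: [-0.2, -0.1, -0.1]
gripper_width: 0.007
[ 444.19806246 -334.84636125   36.34802841] [0.058543   0.41846753 0.77546542]
```

View pics/s6.png

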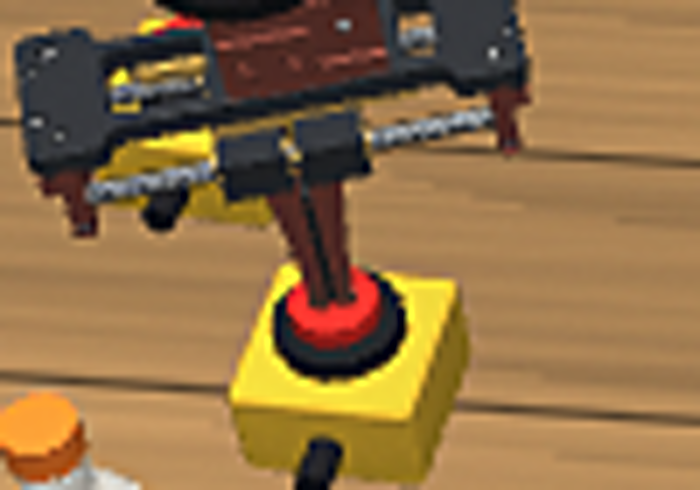

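View pics/w6.png

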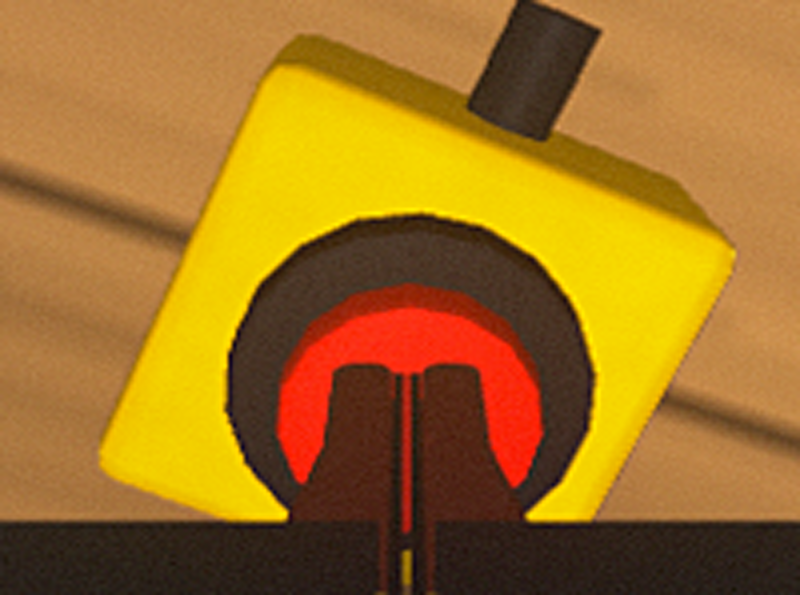

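Scene picture: the fingertips are now at the middle of the red cap (330,300 in the crop). Contact is imminent.

```bash
python3 -m inch '[0,0,0,0,0,-0.01,1, 0,0,0,0,0,-0.01,1, 0,0,0,0,0,-0.01,1]'; python3 -m inch '[0,0,0,0,0,-0.01,1, 0,0,0,0,0,-0.01,1, 0,0,0,0,0,-0.01,1]';  python3 -m inch '[0,0,0,0,0,-0.01,1, 0,0,0,0,0,-0.01,1, 0,0,0,0,0,-0.01,1]'
```

```text
time_s: 6.95
tcp_pos: [444.1, -334.8, 34.3]
ee_rot: [2.023, 0.371, -2.024]
wrist_force: [-0.2, 0.3, 0.1]
gripper_width: 0.003
time_s: 7.2
tcp_pos: [444.1, -334.8, 32.2]
ee_rot: [2.024, 0.371, -2.024]
wrist_force: [-1.1, -0.0, 0.5]
gripper_width: 0.003
time_s: 7.45
tcp_pos: [444.4, -335.0, 30.4]
ee_rot: [2.024, 0.371, -2.023]
wrist_force: [0.7, -0.7, 1.6]
gripper_width: 0.007
```

```bash
python3 -m inch '[0,0,0,0,0,-0.01,1, 0,0,0,0,0,-0.01,1, 0,0,0,0,0,-0.01,1]'; python3 -m inch '[0,0,0,0,0,-0.01,1, 0,0,0,0,0,-0.01,1, 0,0,0,0,0,-0.01,1]'
```

```text
time_s: 7.7
tcp_pos: [444.4, -335.0, 28.5]
ee_rot: [2.024, 0.371, -2.023]
wrist_force: [0.1, 0.1, 2.0]
gripper_width: 0.008
time_s: 7.95
tcp_pos: [444.4, -335.0, 26.5]
ee_rot: [2.024, 0.371, -2.023]
wrist_force: [0.5, -0.3, 4.4]
gripper_width: 0.0
```

```bash
python3 -m inch '[0,0,0,0,0,-0.01,1, 0,0,0,0,0,-0.01,1, 0,0,0,0,0,-0.01,1]'; python3 -m inch '[0,0,0,0,0,-0.01,1, 0,0,0,0,0,-0.01,1, 0,0,0,0,0,-0.01,1, 0,0,0,0,0,-0.01,1]'
python3 - <<'E'
from h import *
im=viewer.capture("scene"); o=get_obs(); print(o["tcp_pos"],o["wrist_force"]); cv2.imwrite("pics/s7.png",cv2.resize(im[170:240,150:250,::-1],None,fx=7,fy=7,interpolation=cv2.INTER_CUBIC))
E
```

```text
time_s: 8.2
tcp_pos: [444.4, -335.1, 25.0]
ee_rot: [2.024, 0.371, -2.023]
wrist_force: [-0.9, 1.4, 11.0]
gripper_width: 0.007
time_s: 8.53
tcp_pos: [444.5, -335.1, 24.6]
ee_rot: [2.024, 0.37, -2.023]
wrist_force: [-5.3, 5.4, 27.8]
gripper_width: 0.007
[ 444.54676179 -335.13854458   24.60203095] [-5.23351764  3.94466804 27.83858993]
```

View pics/s7.png

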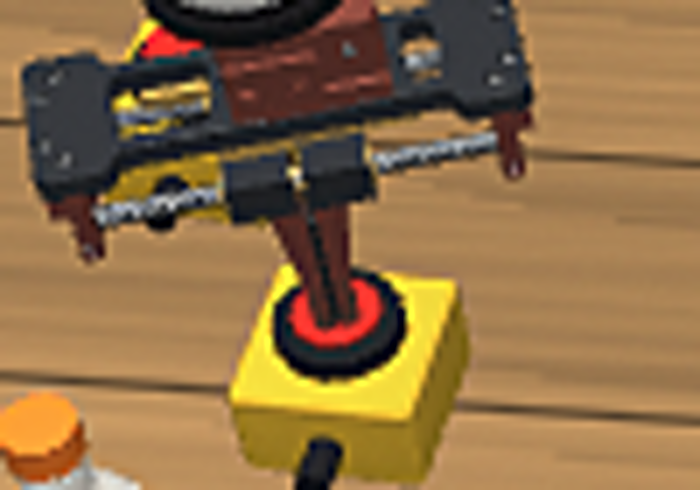

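The button bottomed out: travel was 31 → 24.6 mm and the force rose sharply from about 5 N to 28 N at the end stop, held for about 0.3 s. The effective finger end is about 36 mm short of the reported TCP. I'll lift off straight up and head towards the station.

```bash
python3 -m inch '[0,0,0,0,0,0.05,1, 0,0,0,0,0,0.15,1, 0,0,0,0,0,0.3,1, 0,0,0,0,0,0.45,1, 0,0,0,0,0.05,0.6,1, 0,0,0,-0.05,0.15,0.73,1, 0,0,0,-0.1,0.3,0.83,1, 0,0,0,-0.15,0.45,0.9,1, 0,0,0,-0.2,0.6,0.95,1, 0,0,0,-0.25,0.75,0.95,1, 0,0,0,-0.25,0.85,0.95,1, 0,0,0,-0.25,0.9,0.95,1]'
python3 - <<'E'
from h import *
im=viewer.capture("scene"); o=get_obs(); print(o["time_s"],o["tcp_pos"],o["wrist_force"]); cv2.imwrite("pics/s8.png",im[:,:,::-1])
psi=np.radians(5.9);th=np.radians(40); c,s=np.cos,np.sin
x=np.array([c(psi)*s(th),s(psi)*s(th),-c(th)]); z=np.array([-c(psi)*c(th),-s(psi)*c(th),-s(th)]); y=np.cross(z,x)
Rd=np.c_[x,y,z]; d=R.from_matrix(Rd@R.from_rotvec(o["ee_rot"]).as_matrix().T).as_rotvec()
print("turn",d/(2*np.pi),np.degrees(np.linalg.norm(d)))
E
```

```text
time_s: 9.58
tcp_pos: [393.0, -152.8, 212.2]
ee_rot: [2.023, 0.373, -2.024]
wrist_force: [0.4, -1.1, 0.1]
gripper_width: 0.004
9.6333 [ 393.46286539 -152.51256179  212.13209855] [-0.19269606  0.77751523  0.25980634]
turn [ 0.02564911 -0.10847006 -0.03994409] 42.6249143579668
```

View pics/s8.png

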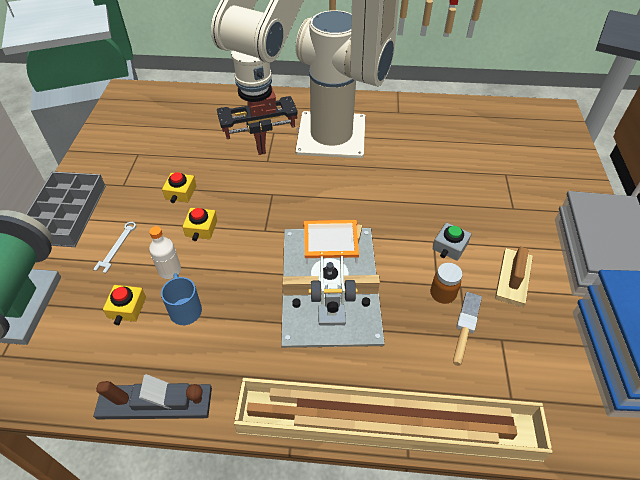

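```bash
python3 -m inch '[0.003,-0.012,-0.004,0.02,0.06,0,1, 0.006,-0.024,-0.009,0.05,0.15,0,1, 0.009,-0.036,-0.013,0.08,0.25,0,1, 0.012,-0.048,-0.018,0.11,0.35,0,1, 0.014,-0.060,-0.022,0.14,0.46,0,1, 0.017,-0.072,-0.027,0.17,0.57,0,1, 0.020,-0.084,-0.031,0.19,0.67,0,1, 0.023,-0.096,-0.035,0.2,0.77,0,1, 0.0256,-0.1085,-0.04,0.2,0.84,0,1, 0.0256,-0.1085,-0.04,0.2,0.88,0,1, 0.0256,-0.1085,-0.04,0.2,0.88,0,1, 0.0256,-0.1085,-0.04,0.2,0.88,0,1]'
python3 - <<'E'
from h import *
im=viewer.capture("wrist"); o=get_obs(); T=tcpT(o); print(o["time_s"],o["tcp_pos"],o["wrist_force"]); cv2.imwrite("pics/w9.png",im[:,:,::-1]); print(T[:3,:3].round(3))
im=viewer.capture("scene"); cv2.imwrite("pics/s9.png",im[:,:,::-1])
for r in spotter.tip_of("wrist","lip"): print(r["conf"],r["centre"][0]*640,r["centre"][1]*480)
for z in (150,157,164):
  l=np.array([529.5,29.5,z]); print(proj("wrist",l,T))
E
```

```text
time_s: 10.63
tcp_pos: [434.5, 21.3, 212.2]
ee_rot: [2.804, 0.144, -1.309]
wrist_force: [-0.6, 0.3, 0.5]
gripper_width: 0.006
10.6833 [435.12738159  20.82807723 212.67312751] [ 1.16941028 -0.48577335  0.07834863]
[[ 0.64   0.102 -0.762]
 [ 0.065 -0.995 -0.079]
 [-0.766  0.001 -0.643]]
0.65 325.824 190.8
(np.float64(323.56808924115506), np.float64(195.32954133331506))
(np.float64(323.62064508523986), np.float64(190.96888272560227))
(np.float64(323.6754789217358), np.float64(186.41921474339972))
```

View pics/w9.png

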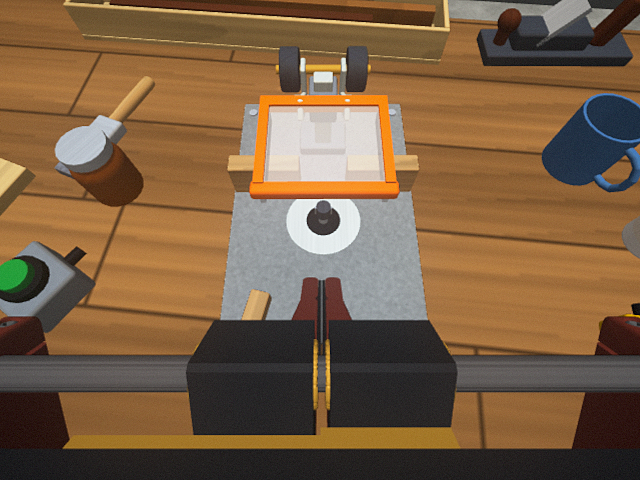

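View pics/s9.png

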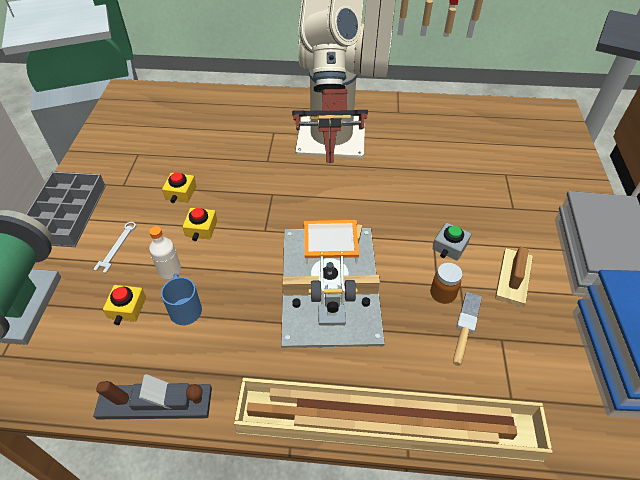

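The wrist view shows the orange lip bar from (250,190) to (399,189). It is level with the jaws and centred on the shut fingers, and the row fits a lip height of about 157 mm. I'll go down in front of it and then forward under it, stopping about 30 mm short.

```bash
python3 -m inch '[0,0,0,0,0,-0.08,1, 0,0,0,0,0,-0.2,1, 0,0,0,0,0,-0.33,1, 0,0,0,0.03,0,-0.45,1, 0,0,0,0.08,0.01,-0.54,1, 0,0,0,0.15,0.01,-0.59,1, 0,0,0,0.23,0.02,-0.6,1, 0,0,0,0.31,0.03,-0.6,1, 0,0,0,0.39,0.035,-0.6,1, 0,0,0,0.45,0.04,-0.6,1, 0,0,0,0.475,0.04,-0.6,1, 0,0,0,0.475,0.04,-0.6,1]'
python3 - <<'E'
from h import *
im=viewer.capture("wrist"); o=get_obs(); T=tcpT(o); print(o["time_s"],o["tcp_pos"],o["wrist_force"]); cv2.imwrite("pics/w10.png",im[:,:,::-1])
im=viewer.capture("scene"); cv2.imwrite("pics/s10.png",cv2.resize(im[120:360,230:430,::-1],None,fx=2.5,fy=2.5,interpolation=cv2.INTER_CUBIC))
for z in (151,157,163):
  l=np.array([529.5,29.5,z]); print(proj("wrist",l,T))
E
```

```text
time_s: 11.78
tcp_pos: [512.1, 35.3, 112.8]
ee_rot: [2.808, 0.138, -1.301]
wrist_force: [0.9, 0.6, 0.2]
gripper_width: 0.005
11.8333 [514.97670393  33.57518871 102.62941695] [ 2.3876133  -1.22378141 -2.58835728]
(np.float64(334.9103616295404), np.float64(214.08741352915126))
(np.float64(335.4112777604775), np.float64(208.05978503216568))
(np.float64(335.9462606237041), np.float64(201.6222244254623))
```

View pics/w10.png

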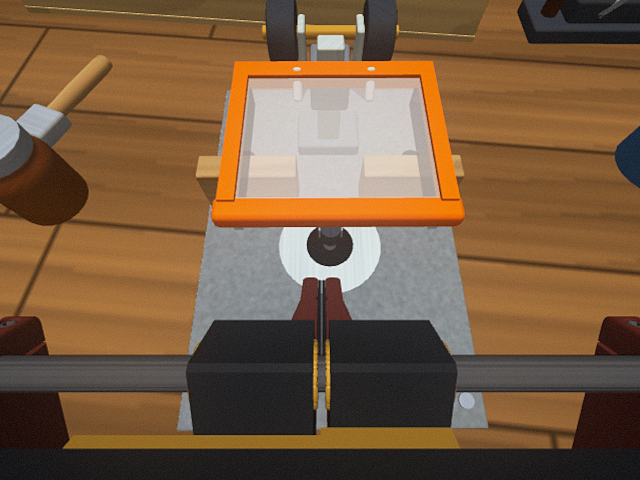

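View pics/s10.png

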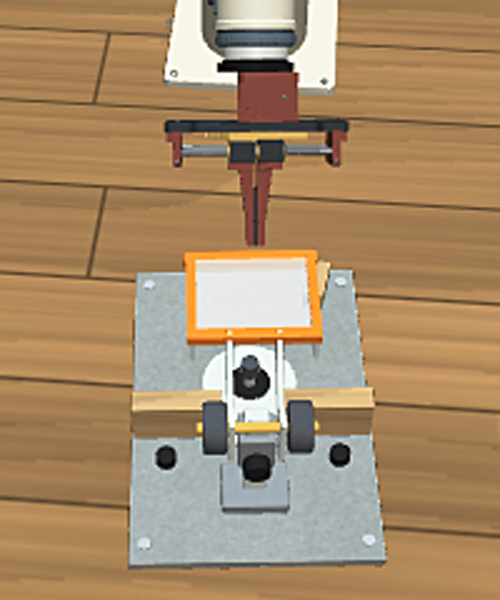

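```bash
python3 -m inch '[0,0,0,0,0,0,1, 0,0,0,0,0,0,1, 0,0,0,0,0,0,1]'
python3 - <<'E'
from h import *
o=get_obs(); print(o["tcp_pos"],o["joints"],o["dq"],o["tau"])
E
```

```text
time_s: 12.13
tcp_pos: [510.6, 36.1, 112.9]
ee_rot: [2.808, 0.141, -1.304]
wrist_force: [-0.1, 1.0, -0.0]
gripper_width: 0.007
[510.63276212  36.1241627  112.92836646] [ 0.00651174  0.29197545  2.43060477  2.92624011  0.28660213 -1.43598745] [ 0.00616304 -0.02547053  0.00500759  0.0118447   0.00189626 -0.00635164] [-9.30582988e-02 -2.86236781e+01 -1.15893531e+01  8.64261459e-02
  2.53384061e+00  2.75256060e-02]
```

```bash
cat > lg.py <<'E'
from h import *
import json
o=get_obs(); d={k:np.asarray(o[k]).tolist() for k in("joints","tcp_pos","ee_rot")}
open("log.jsonl","a").write(json.dumps(d)+"\n"); print(o["time_s"],o["tcp_pos"].round(1),"j",o["joints"].round(3),"R",R.from_rotvec(o["ee_rot"]).as_matrix()[:,0].round(3),o["wrist_force"].round(1))
E
python3 lg.py
python3 -m inch '[0,0,0,-0.1,0,0,1, 0,0,0,-0.2,0,0,1, 0,0,0,-0.3,-0.02,0.0,1, 0,0,0,-0.35,-0.03,0.0,1, 0,0,0,-0.35,-0.03,0.1,1, 0,0,0,-0.35,-0.04,0.2,1]';python3 lg.py
python3 -m inch '[0,0,0,0,0,0.1,1, 0,0,0,0,0,0.2,1, 0,0,0,0,0,0.3,1, 0,0,0,0,0,0.3,1]';python3 lg.py
```

```text
12.1333 [510.6  36.1 112.9] j [ 0.007  0.292  2.431  2.926  0.287 -1.436] R [ 0.642  0.065 -0.764] [-0.1  1.  -0. ]
time_s: 12.63
tcp_pos: [439.1, 27.9, 151.7]
ee_rot: [2.805, 0.139, -1.309]
wrist_force: [0.3, 1.8, 0.1]
gripper_width: 0.007
12.6333 [439.1  27.9 151.7] j [-0.027  0.069  2.541  2.678  0.181 -1.212] R [ 0.639  0.063 -0.766] [0.3 1.8 0.1]
time_s: 12.97
tcp_pos: [440.8, 42.6, 178.3]
ee_rot: [2.824, 0.203, -1.308]
wrist_force: [0.4, 0.5, -0.1]
gripper_width: 0.004
12.9667 [440.8  42.6 178.3] j [-0.031 -0.019  2.515  1.943  0.138 -0.476] R [ 0.64   0.108 -0.761] [ 0.4  0.5 -0.1]
```

```bash
cat > kin.py <<'E'
from h import *
import json
from scipy.optimize import least_squares
D=[json.loads(l) for l in open("log.jsonl")]
D.append(dict(joints=[-1.22698010e+00,4.23656108e-01,1.63046455e+00,-3.12737835e-05,1.08861103e+00,-1.90080849e-02],tcp_pos=[221.68060214,-583.88201203,185.80564637],ee_rot=[2.02380882,0.3724319,-2.02424406]))
def ry(a): return R.from_euler('y',a).as_matrix()
def rz(a): return R.from_euler('z',a).as_matrix()
def fk(q,p,s4,s6,C):
    d1,L2,L3,Lt,a1,a3=p
    A=rz(q[0]); x=A@[a1,0,d1]
    A=A@ry(q[1]); x=x+A@[0,0,L2]
    A=A@ry(q[2]); x=x+A@[a3,0,L3]
    A=A@rz(s4*q[3])@ry(q[4]); x=x+A@[0,0,Lt]
    A=A@rz(s6*q[5])
    return x,A@C
def ori():
    best=None
    for s4 in(1,-1):
        for s6 in (1,-1):
            C=[fk(d["joints"],[0]*6,s4,s6,np.eye(3))[1].T@R.from_rotvec(d["ee_rot"]).as_matrix() for d in D]
            Cm=R.from_matrix(C).mean(); e=max((Cm.inv()*R.from_matrix(c)).magnitude() for c in C)
            if best is None or e<best[0]: best=(e,s4,s6,Cm.as_matrix())
    return best
e,s4,s6,C=ori()
def res(p): return np.concatenate([(fk(d["joints"],p,s4,s6,C)[0]-d["tcp_pos"]) for d in D]+[0.002*(np.array(p)-[200,450,400,300,0,0])])
sol=least_squares(res,[200,450,400,300,0,0]); P=sol.x
if __name__=="__main__":
    print(e,s4,s6,C.round(3)); print(P.round(1),np.abs(sol.fun[:3*len(D)]).max())
E
python3 kin.py
```

```text
3.969118587763218e-09 1 1 [[ 0. -1. -0.]
 [-0.  0. -1.]
 [ 1.  0. -0.]]
[427.5 622.4 579.  447.6 -94.4 106.3] 11.252095507690058
```

Run:
```python
import kin
from kin import *
for name,ex in {"b":0,"a5":1,"b5":2,"all":3}.items():
    def fk2(q,p):
        d1,L2,L3,Lt,a1,a3,b,a5,b5=p
        A=rz(q[0]); x=A@[a1,b,d1]; A=A@ry(q[1]); x=x+A@[0,0,L2]; A=A@ry(q[2]); x=x+A@[a3,0,L3]
        A=A@rz(q[3])@ry(q[4]); x=x+A@[a5,b5,Lt]; return x
    w=[1.,1,1]
    if ex<3: w=[1. if i!=ex else .002 for i in range(3)]
    else: w=[.002]*3
    p0=np.array([200,450,400,300,0,0,0,0,0.])
    W=np.array([.002]*6+w)
    s=least_squares(lambda p:np.concatenate([fk2(d["joints"],p)-d["tcp_pos"] for d in D]+[W*(p-p0)]),p0)
    print(name,s.x.round(1),np.abs(s.fun[:12]).max().round(2))
    for d in D: print((fk2(d["joints"],s.x)-d["tcp_pos"]).round(1),end=' ')
    print()
```

```text
b [ 3.123e+02  5.630e+02  4.848e+02  3.458e+02  1.000e-01  7.750e+01
  1.190e+01  0.000e+00 -0.000e+00] 0.01
[0. 0. 0.] [ 0. -0. -0.] [-0. -0. -0.] [0. 0. 0.] 
a5 [ 3.464e+02  5.801e+02  5.173e+02  3.712e+02 -2.730e+01  8.820e+01
  7.200e+00  3.400e+00  3.000e-01] 4.17
[-0.1 -2.8 -0.8] [-0.4 -1.5  0.4] [0.5 1.5 0.7] [-4.2 -1.5 -0.3] 
b5 [ 3.528e+02  5.838e+02  5.191e+02  3.804e+02 -3.300e+01  8.820e+01
  7.400e+00  9.000e-01  1.000e-01] 4.14
[-0.  -2.3 -1.2] [-0.9 -1.4  0.3] [0.9 0.7 1.5] [-4.1 -1.4 -0.6] 
all [ 3.123e+02  5.630e+02  4.848e+02  3.458e+02  1.000e-01  7.750e+01
  1.190e+01  0.000e+00 -0.000e+00] 0.01
[0. 0. 0.] [ 0. -0. -0.] [-0. -0. -0.] [0. 0. 0.]
```

```bash
cat > ik.py <<'E'
from kin import *
PP=np.array([312.3,563.0,484.8,345.8,0.1,77.5,11.9])
def _fit():
    p0=np.array([312.3,563.0,484.8,345.8,0.1,77.5,11.9])
    return least_squares(lambda p:np.concatenate([fkp(d["joints"],p)[0]-d["tcp_pos"] for d in D]+[.002*(p-p0)]),p0)
def fkp(q,p):
    d1,L2,L3,Lt,a1,a3,b=p
    A=rz(q[0]); x=A@[a1,b,d1]; A=A@ry(q[1]); x=x+A@[0,0,L2]; A=A@ry(q[2]); x=x+A@[a3,0,L3]
    A=A@rz(q[3])@ry(q[4]); x=x+A@[0,0,Lt]; return x,A@rz(q[5])@C
S_=_fit(); PP=S_.x
lo=np.array([-3,-.9,.09,-1.31,.11,-2.54]);hi=np.array([3,2.11,2.58,4.45,2.69,2.54])
def ik(pos,Rd,q0):
    def f(q):
        x,A=fkp(q,PP); return np.concatenate([(x-pos)/100,(R.from_matrix(Rd.T@A)).as_rotvec()])
    s=least_squares(f,np.clip(q0,lo+.001,hi-.001),bounds=(lo,hi)); return s.x,np.abs(s.fun).max()
def Rt(th,psi,roll=0):
    c,s=np.cos,np.sin
    x=np.array([c(psi)*s(th),s(psi)*s(th),-c(th)]); z=np.array([-c(psi)*c(th),-s(psi)*c(th),-s(th)]); 
    return np.c_[x,np.cross(z,x),z]@R.from_euler('x',roll).as_matrix()
psi0=np.radians(5.9); F=np.array([np.cos(psi0),np.sin(psi0),0])
LIP0=np.array([530.5,29.3,157.5]); H=LIP0+170*F-[0,0,60]
def lip(a):
    A=np.radians(160.56)-a; return H+180.28*(np.cos(A)*F+np.sin(A)*np.array([0,0,1]))
def tcp(a,th,phi,past=15,off=36,w=10):
    M=Rt(th,psi0+phi); u=M[:,0]; n=-M[:,2]
    e=-(7*np.cos(a)+6*np.sin(a)*1)*F+0  # lip lower front edge in world
    X=np.cos(a)*F-np.sin(a)*np.array([0,0,1]); Z=np.sin(a)*F+np.cos(a)*np.array([0,0,1])
    edge=lip(a)-7*X-6*Z
    return edge+past*u-w*n+off*u, M
E
python3 - <<'E'
from ik import *
print(PP.round(2),np.abs(S_.fun[:12]).max())
for thd in (15,20,25,30,40,45):
  for ph in (0,-25,25,-40,40):
    out=[]
    for a in (0,.25,.5,.75,1.0):
        p,M=tcp(a,np.radians(thd),np.radians(ph))
        sols=[]
        for q4 in (0,1.57,3.1,-.8):
            for q6 in (1.5,-1.6,0):
                q,e=ik(p,M,[0.05,.4,2.2,q4,.4,q6])
                if e<2e-3: sols.append(q)
        sols={tuple(np.round(q,1)):q for q in sols}
        out.append([tuple(q[[2,3,4,5]].round(2).tolist()) for q in sols.values()])
    print(thd,ph,*out,sep="\n   ") if thd in(20,30,40) else print(thd,ph,[len(o) for o in out],[[x[2] for x in o] for o in out])
E
```

```text
[312.4  563.1  484.9  345.94   0.    77.5   11.9 ] 9.252433073925204e-06
15 0 [1, 1, 1, 1, 1] [[0.47], [0.58], [0.69], [0.77], [0.83]]
15 -25 [1, 1, 1, 1, 1] [[0.5], [0.62], [0.72], [0.8], [0.87]]
15 25 [1, 1, 1, 1, 1] [[0.54], [0.65], [0.74], [0.82], [0.89]]
15 -40 [0, 1, 1, 1, 1] [[], [0.68], [0.78], [0.86], [0.92]]
15 40 [1, 1, 1, 1, 1] [[0.61], [0.72], [0.81], [0.89], [0.95]]
20
   0
   [(2.16, 0.09, 0.34, 1.4)]
   [(2.09, 0.07, 0.46, 1.43)]
   [(2.0, 0.05, 0.57, 1.45)]
   [(1.91, 0.04, 0.65, 1.47)]
   [(1.8, 0.04, 0.71, 1.48)]
20
   -25
   [(2.13, -0.39, 0.41, 2.37)]
   [(2.07, -0.31, 0.52, 2.28)]
   [(1.98, -0.26, 0.62, 2.22)]
   [(1.89, -0.24, 0.7, 2.18)]
   [(1.78, -0.22, 0.76, 2.16)]
20
   25
   [(2.12, 0.48, 0.46, 0.53)]
   [(2.06, 0.38, 0.56, 0.65)]
   [(1.97, 0.33, 0.66, 0.72)]
   [(1.88, 0.29, 0.74, 0.78)]
   [(1.77, 0.27, 0.79, 0.82)]
20
   -40
   []
   []
   []
   []
   [(1.74, -0.32, 0.85, 2.51)]
20
   40
   [(2.08, 0.54, 0.57, 0.2)]
   [(2.02, 0.46, 0.67, 0.3)]
   [(1.93, 0.41, 0.76, 0.38)]
   [(1.84, 0.37, 0.83, 0.44)]
   [(1.73, 0.35, 0.89, 0.49)]
25 0 [1, 1, 1, 1,
[... 985 characters left out ...]

40
   -25
   [(2.31, 4.33, 0.38, -2.28)]
   []
   []
   []
   []
40
   25
   [(2.29, 1.69, 0.47, -0.77)]
   [(2.23, 1.42, 0.46, -0.46)]
   [(2.15, 1.2, 0.48, -0.19)]
   [(2.06, 1.05, 0.51, 0.0)]
   [(1.97, 0.94, 0.53, 0.14)]
40
   -40
   []
   []
   []
   []
   []
40
   40
   [(2.2, 1.33, 0.64, -0.7)]
   [(2.15, 1.18, 0.67, -0.5)]
   [(2.07, 1.06, 0.7, -0.32)]
   [(1.98, 0.98, 0.73, -0.19)]
   [(1.89, 0.92, 0.76, -0.09)]
45 0 [1, 1, 1, 0, 0] [[0.43], [0.27], [0.14], [], []]
45 -25 [1, 1, 0, 0, 0] [[0.5], [0.43], [], [], []]
45 25 [1, 1, 1, 1, 1] [[0.57], [0.53], [0.52], [0.52], [0.52]]
45 -40 [0, 0, 0, 0, 0] [[], [], [], [], []]
45 40 [1, 1, 1, 1, 1] [[0.71], [0.72], [0.74], [0.75], [0.77]]
```

```bash
cat > plan.py <<'E'
from ik import *
TH,PH=np.radians(40),np.radians(20)
if __name__=="__main__":
    q=get_obs()["joints"]
    for a in (0,.2,.4,.6,.8,1.0):
        p,M=tcp(a,TH,PH); q,e=ik(p,M,q); print(a,"lip",lip(a).round(1),"tcp",p.round(1),"rel",(p-tcp(0,TH,PH)[0]).round(1),"q",q.round(2),round(e,4))
    p0,M=tcp(0,TH,PH)
    o=get_obs(); 
    for nm,t in {"Qa":p0-100*F-[0,0,15],"Qb":p0-40*F-[0,0,15]}.items():
        q,e=ik(t,M,o["joints"]); print(nm,t.round(1),q.round(2),round(e,4),"shift/200",((t-o["tcp_pos"])/200).round(3))
    d=R.from_matrix(M@R.from_rotvec(o["ee_rot"]).as_matrix().T).as_rotvec(); print("turn",(d/2/np.pi).round(4),np.degrees(np.linalg.norm(d)).round(1))
E
python3 plan.py
```

```text
0 lip [530.5  29.3 157.5] tcp [546.1  39.6 106. ] rel [0. 0. 0.] q [-0.2   0.36  2.31  1.85  0.42 -0.83] 0.0
0.2 lip [545.7  30.9 190.1] tcp [560.3  41.  140.1] rel [14.2  1.5 34.1] q [-0.19  0.29  2.27  1.59  0.39 -0.54] 0.0
0.4 lip [567.1  33.1 219. ] tcp [580.9  43.2 170.7] rel [34.8  3.6 64.7] q [-0.17  0.24  2.21  1.35  0.4  -0.26] 0.0
0.6 lip [593.7  35.8 243. ] tcp [607.2  45.9 196.5] rel [61.1  6.3 90.5] q [-0.15  0.22  2.14  1.16  0.41 -0.04] 0.0
0.8 lip [624.6  39.  261.3] tcp [638.1  49.1 216.6] rel [ 91.9   9.5 110.6] q [-0.14  0.23  2.06  1.02  0.43  0.12] 0.0
1.0 lip [658.5  42.5 273. ] tcp [672.3  52.6 230.1] rel [126.1  13.  124.1] q [-0.12  0.26  1.99  0.92  0.45  0.24] 0.0
Qa [446.7  29.3  91. ] [-0.32  0.34  2.51  2.03  0.52 -1.16] 0.0 shift/200 [ 0.029 -0.067 -0.437]
Qb [506.3  35.4  91. ] [-0.24  0.38  2.39  1.99  0.46 -1.03] 0.0 shift/200 [ 0.328 -0.036 -0.437]
turn [-0.0055 -0.0004  0.0516] 18.7
```

A wrist singularity (joint 5 at its lower limit) distorted the straight approach. My fitted kinematics show that turning the tool 20° in azimuth at the same 40° tilt keeps every joint in range all the way, so I'll turn to that.

```bash
python3 -m inch '[-0.001,0,0.01,0,0,0,1, -0.002,0,0.02,0.02,-0.01,-0.02,1, -0.003,0,0.03,0.05,-0.02,-0.06,1, -0.004,0,0.04,0.08,-0.03,-0.1,1, -0.005,0,0.05,0.11,-0.04,-0.16,1, -0.0055,0,0.0516,0.14,-0.04,-0.22,1, -0.0055,0,0.0516,0.15,-0.05,-0.25,1, -0.0055,0,0.0516,0.15,-0.05,-0.25,1, -0.0055,0,0.0516,0.15,-0.05,-0.25,1]'; python3 lg.py; python3 plan.py
```

```text
time_s: 13.72
tcp_pos: [470.3, 32.5, 126.8]
ee_rot: [2.615, 0.601, -1.23]
wrist_force: [-0.5, 0.5, 0.1]
gripper_width: 0.004
13.7167 [470.3  32.5 126.8] j [-0.274  0.23   2.441  1.75   0.445 -0.797] R [ 0.574  0.279 -0.77 ] [-0.5  0.5  0.1]
0 lip [530.5  29.3 157.5] tcp [546.1  39.6 106. ] rel [0. 0. 0.] q [-0.2   0.36  2.31  1.85  0.42 -0.83] 0.0
0.2 lip [545.7  30.9 190.1] tcp [560.3  41.  140.1] rel [14.2  1.5 34.1] q [-0.19  0.29  2.27  1.59  0.39 -0.54] 0.0
0.4 lip [567.1  33.1 219. ] tcp [580.9  43.2 170.7] rel [34.8  3.6 64.7] q [-0.17  0.24  2.21  1.35  0.4  -0.26] 0.0
0.6 lip [593.7  35.8 243. ] tcp [607.2  45.9 196.5] rel [61.1  6.3 90.5] q [-0.15  0.22  2.14  1.16  0.41 -0.04] 0.0
0.8 lip [624.6  39.  261.3] tcp [638.1  49.1 216.6] rel [ 91.9   9.5 110.6] q [-0.14  0.23  2.06  1.02  0.43  0.12] 0.0
1.0 lip [658.5  42.5 273. ] tcp [672.3  52.6 230.1] rel [126.1  13.  124.1] q [-0.12  0.26  1.99  0.92  0.45  0.24] 0.0
Qa [446.7  29.3  91. ] [-0.32  0.34  2.51  2.03  0.52 -1.16] 0.0 shift/200 [-0.118 -0.016 -0.179]
Qb [506.3  35.4  91. ] [-0.24  0.38  2.39  1.99  0.46 -1.03] 0.0 shift/200 [ 0.18   0.015 -0.179]
turn [ 0.0004 -0.0009  0.0001] 0.4
```

Tracking is good now. I'll move on to Qb, under and in front of the lip.

```bash
python3 -m inch '[0,0,0,0,0,-0.04,1, 0,0,0,0.03,0,-0.1,1, 0,0,0,0.08,0.01,-0.16,1, 0,0,0,0.14,0.015,-0.18,1, 0,0,0,0.18,0.015,-0.18,1, 0,0,0,0.18,0.015,-0.18,1, 0,0,0,0.18,0.015,-0.18,1]'; python3 lg.py
python3 - <<'E'
from plan import *
im=viewer.capture("wrist"); o=get_obs(); T=tcpT(o); cv2.imwrite("pics/w11.png",im[:,:,::-1])
im=viewer.capture("scene"); cv2.imwrite("pics/s11.png",cv2.resize(im[120:360,230:430,::-1],None,fx=2.5,fy=2.5,interpolation=cv2.INTER_CUBIC))
print(proj("wrist",LIP0,T),proj("wrist",LIP0+[-6.5,65,0],T),"to contact",((tcp(0,TH,PH)[0]-o["tcp_pos"])/200).round(3))
E
```

```text
time_s: 14.3
tcp_pos: [506.8, 35.9, 90.8]
ee_rot: [2.614, 0.603, -1.229]
wrist_force: [-0.2, -0.7, -0.0]
gripper_width: 0.006
14.3 [506.8  35.9  90.8] j [-0.232  0.375  2.387  1.976  0.455 -1.007] R [ 0.574  0.28  -0.77 ] [-0.2 -0.7 -0. ]
(np.float64(359.8668744383422), np.float64(185.4240825320573)) (np.float64(229.83021691503197), np.float64(145.67376416239597)) to contact [0.199 0.018 0.077]
```

View pics/w11.png

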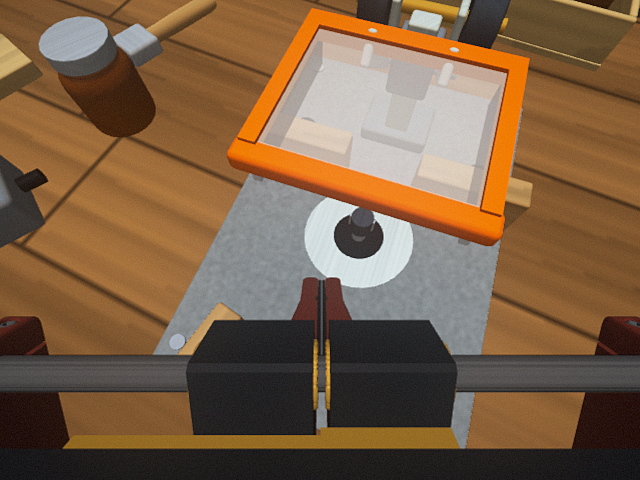

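View pics/s11.png

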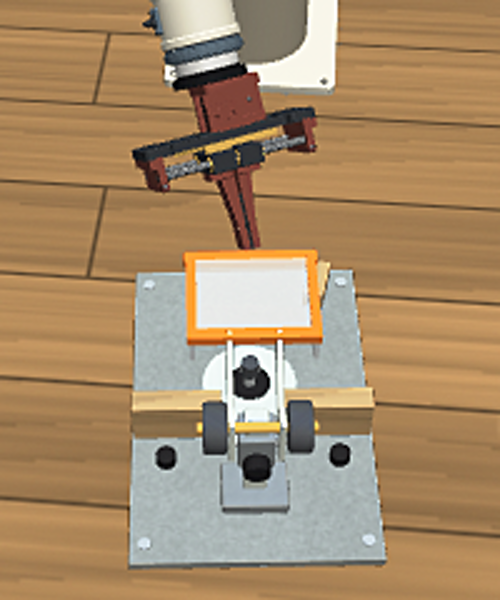

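Wrist view: the lip runs from (230,158) to (503,232) and its centre is within about 6 px of the prediction. The fingertips at (322,280) are in front of and below it. I'll go forward under it, then slowly up into contact.

```bash
python3 -m inch '[0,0,0,0.03,0.003,0,1, 0,0,0,0.07,0.006,0,1, 0,0,0,0.11,0.01,0,1, 0,0,0,0.15,0.014,0,1, 0,0,0,0.18,0.018,0,1, 0,0,0,0.2,0.018,0,1, 0,0,0,0.2,0.018,0,1, 0,0,0,0.2,0.018,0,1]'; python3 lg.py
python3 - <<'E'
from plan import *
im=viewer.capture("wrist"); cv2.imwrite("pics/w12.png",im[:,:,::-1]);im=viewer.capture("scene"); cv2.imwrite("pics/s12.png",cv2.resize(im[120:360,230:430,::-1],None,fx=2.5,fy=2.5,interpolation=cv2.INTER_CUBIC)); o=get_obs();print("to contact",((tcp(0,TH,PH)[0]-o["tcp_pos"])/200).round(3),o["wrist_force"])
E
```

```text
time_s: 15.07
tcp_pos: [546.1, 39.5, 89.5]
ee_rot: [2.614, 0.603, -1.232]
wrist_force: [-0.7, 0.9, -0.2]
gripper_width: 0.005
15.0667 [546.1  39.5  89.5] j [-0.197  0.406  2.309  1.922  0.424 -0.911] R [ 0.572  0.279 -0.771] [-0.7  0.9 -0.2]
to contact [0.002 0.001 0.083] [ 0.0145467  -0.48824612 -0.09204569]
```

View pics/w12.png

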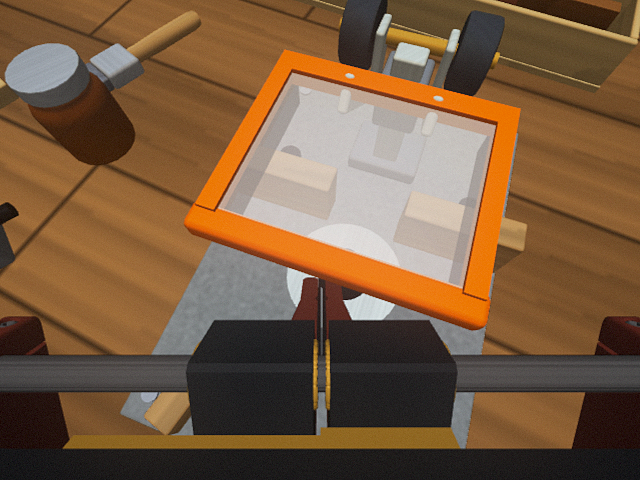

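View pics/s12.png

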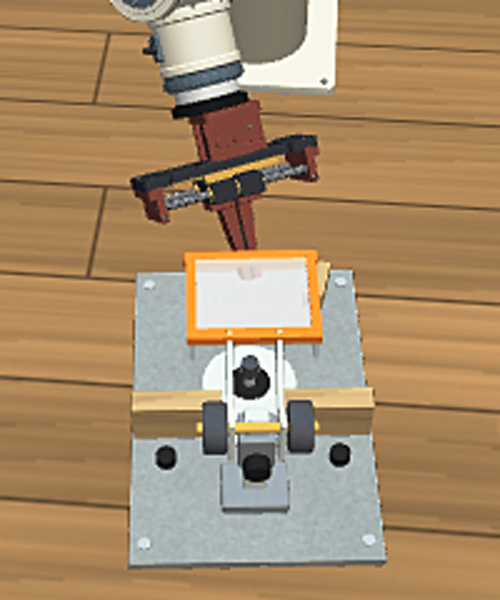

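The fingertips are now under the lip: they show through the panel at (250,272) in the scene crop. I'll go 8 mm deeper, then slowly up.

```bash
python3 -m inch '[0,0,0,0.02,0.002,0,1, 0,0,0,0.04,0.004,0,1, 0,0,0,0.04,0.004,0,1]'; python3 -m inch '[0,0,0,0,0,0.01,1, 0,0,0,0,0,0.02,1, 0,0,0,0,0,0.03,1, 0,0,0,0,0,0.03,1]';python3 -m inch '[0,0,0,0,0,0.01,1, 0,0,0,0,0,0.02,1, 0,0,0,0,0,0.02,1]'; python3 -m inch '[0,0,0,0,0,0.01,1, 0,0,0,0,0,0.02,1, 0,0,0,0,0,0.02,1]'
```

```text
time_s: 15.42
tcp_pos: [554.0, 40.1, 89.4]
ee_rot: [2.613, 0.602, -1.233]
wrist_force: [-2.1, -0.3, -1.7]
gripper_width: 0.003
time_s: 15.75
tcp_pos: [554.3, 40.1, 96.2]
ee_rot: [2.614, 0.602, -1.231]
wrist_force: [-0.9, -0.2, -1.8]
gripper_width: 0.006
time_s: 16.0
tcp_pos: [554.3, 40.1, 100.2]
ee_rot: [2.614, 0.602, -1.231]
wrist_force: [-1.3, -0.1, -1.6]
gripper_width: 0.002
time_s: 16.25
tcp_pos: [554.3, 40.1, 104.2]
ee_rot: [2.614, 0.602, -1.231]
wrist_force: [-1.2, 0.6, -1.8]
gripper_width: 0.006
```

Run:
```python
from plan import *
im=viewer.capture("wrist"); cv2.imwrite("pics/w13.png",im[:,:,::-1]);im=viewer.capture("scene"); cv2.imwrite("pics/s13.png",cv2.resize(im[120:360,230:430,::-1],None,fx=2.5,fy=2.5,interpolation=cv2.INTER_CUBIC)); o=get_obs();print(o["wrist_force"])
```

```text
[-1.09224766 -0.42448189 -1.76369306]
```

View pics/w13.png

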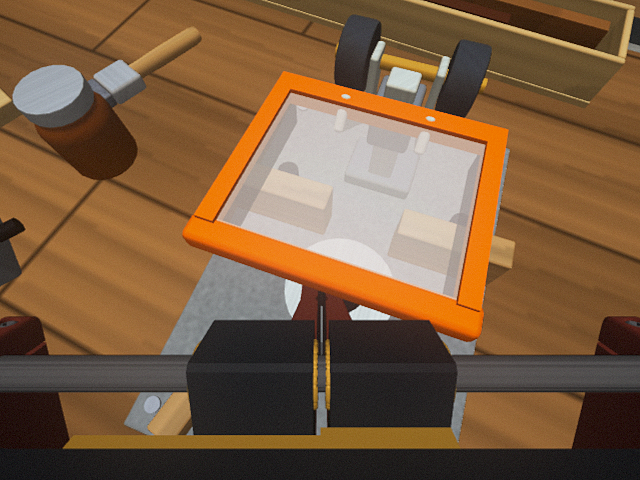

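View pics/s13.png

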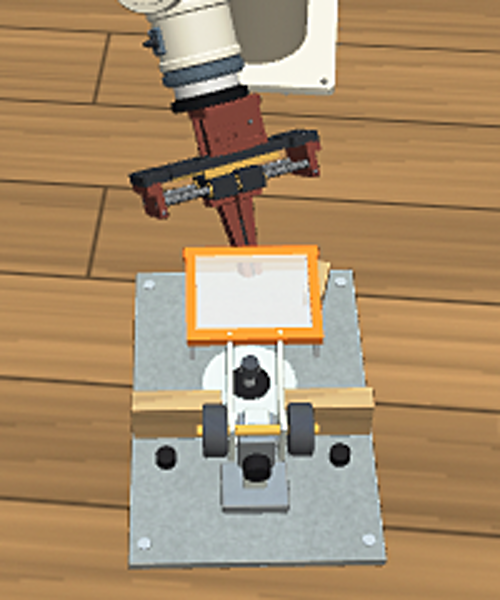

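The guard is rising with about 2 N on the fingers (force -1.1,-0.4,-1.8), and the lip sits centred on the shut fingertips. I'll follow the arc gently to about 0.4 rad.

```bash
python3 -m inch '[0,0,0,0.01,0.001,0.027,1, 0,0,0,0.02,0.002,0.053,1, 0,0,0,0.033,0.003,0.078,1, 0,0,0,0.05,0.005,0.11,1, 0,0,0,0.062,0.006,0.135,1, 0,0,0,0.076,0.007,0.158,1, 0,0,0,0.09,0.009,0.18,1, 0,0,0,0.107,0.011,0.204,1, 0,0,0,0.122,0.012,0.225,1, 0,0,0,0.14,0.014,0.247,1, 0,0,0,0.15,0.015,0.26,1, 0,0,0,0.15,0.015,0.26,1]'; python3 lg.py
python3 - <<'E'
from plan import *
im=viewer.capture("wrist"); cv2.imwrite("pics/w14.png",im[:,:,::-1]);im=viewer.capture("scene"); cv2.imwrite("pics/s14.png",cv2.resize(im[120:360,230:430,::-1],None,fx=2.5,fy=2.5,interpolation=cv2.INTER_CUBIC)); o=get_obs();print(o["wrist_force"])
for a in (.3,.4,.5): print(proj("wrist",lip(a),tcpT(o)))
E
```

```text
time_s: 17.35
tcp_pos: [584.8, 43.3, 156.5]
ee_rot: [2.615, 0.602, -1.23]
wrist_force: [-0.8, 0.3, -1.0]
gripper_width: 0.003
17.35 [584.8  43.3 156.5] j [-0.168  0.278  2.205  1.408  0.386 -0.327] R [ 0.573  0.28  -0.77 ] [-0.8  0.3 -1. ]
[-0.9869636  -0.49635881 -0.51688912]
(np.float64(318.31583865341713), np.float64(302.62777038366767))
(np.float64(327.4863378061859), np.float64(268.90517741742497))
(np.float64(338.73403982664155), np.float64(229.57083468401677))
```

View pics/w14.png

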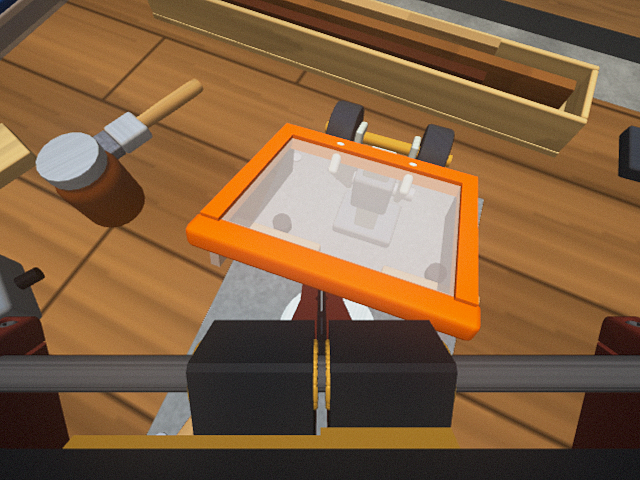

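View pics/s14.png

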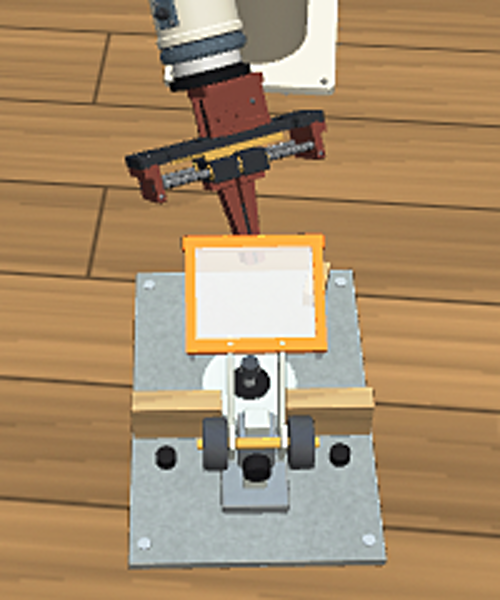

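The guard is now at about 0.4 rad and resting on the fingers with about 1 N. I'll continue the arc to about 0.8.

```bash
python3 -m inch '[0,0,0,0.018,0.002,0.022,1, 0,0,0,0.041,0.004,0.049,1, 0,0,0,0.06,0.006,0.068,1, 0,0,0,0.088,0.009,0.094,1, 0,0,0,0.109,0.011,0.112,1, 0,0,0,0.13,0.013,0.13,1, 0,0,0,0.16,0.016,0.152,1, 0,0,0,0.182,0.018,0.168,1, 0,0,0,0.205,0.021,0.183,1, 0,0,0,0.237,0.024,0.203,1, 0,0,0,0.261,0.027,0.217,1, 0,0,0,0.285,0.03,0.23,1]'; python3 lg.py
python3 - <<'E'
from plan import *
im=viewer.capture("wrist"); cv2.imwrite("pics/w15.png",im[:,:,::-1]);im=viewer.capture("scene"); cv2.imwrite("pics/s15.png",cv2.resize(im[120:360,230:430,::-1],None,fx=2.5,fy=2.5,interpolation=cv2.INTER_CUBIC)); o=get_obs();print(o["wrist_force"])
for a in (.7,.8,.9): print(proj("wrist",lip(a),tcpT(o)))
E
```

```text
time_s: 18.45
tcp_pos: [641.4, 49.2, 201.8]
ee_rot: [2.614, 0.602, -1.232]
wrist_force: [0.2, -0.4, -0.1]
gripper_width: 0.01
18.45 [641.4  49.2 201.8] j [-0.133  0.26   2.063  1.055  0.418  0.084] R [ 0.572  0.279 -0.771] [ 0.2 -0.4 -0.1]
[-0.45131303 -0.32319585  0.5734098 ]
(np.float64(314.23378104276014), np.float64(312.24541064759916))
(np.float64(326.89831670048613), np.float64(272.97957791254777))
(np.float64(340.20962965905557), np.float64(233.06568624767434))
```

View pics/w15.png

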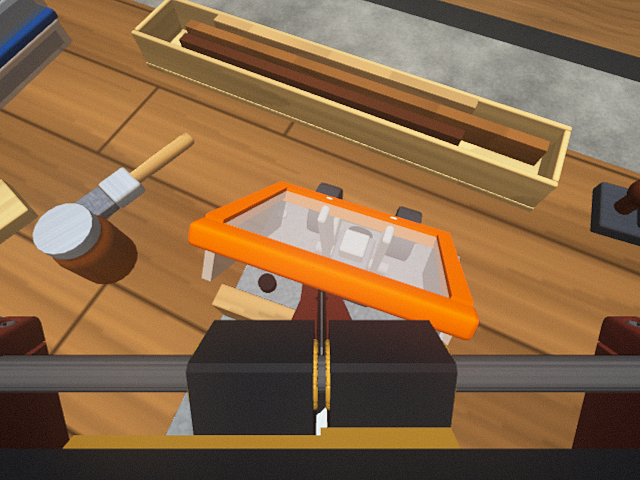

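View pics/s15.png

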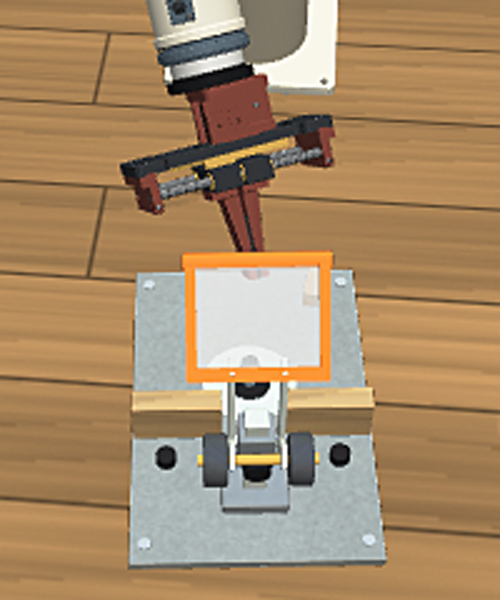

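It's at about 0.8 rad with the force close to zero, so near balance. I'll carry on gently to about 1.0.

```bash
python3 -m inch '[0,0,0,0.02,0.002,0.01,1, 0,0,0,0.04,0.004,0.019,1, 0,0,0,0.061,0.006,0.028,1, 0,0,0,0.082,0.009,0.037,1, 0,0,0,0.104,0.011,0.045,1, 0,0,0,0.126,0.013,0.053,1, 0,0,0,0.148,0.015,0.06,1, 0,0,0,0.148,0.015,0.06,1, 0,0,0,0.148,0.015,0.06,1]'; python3 lg.py
python3 - <<'E'
from plan import *
im=viewer.capture("wrist"); cv2.imwrite("pics/w16.png",im[:,:,::-1]);im=viewer.capture("scene"); cv2.imwrite("pics/s16.png",cv2.resize(im[120:360,230:430,::-1],None,fx=2.5,fy=2.5,interpolation=cv2.INTER_CUBIC)); o=get_obs();print(o["wrist_force"])
for a in (.9,1.0,1.1,1.31): print(proj("wrist",lip(a),tcpT(o)))
E
```

```text
time_s: 19.3
tcp_pos: [670.9, 52.2, 213.7]
ee_rot: [2.614, 0.602, -1.232]
wrist_force: [0.1, -0.7, 0.2]
gripper_width: 0.003
19.3 [670.9  52.2 213.7] j [-0.119  0.28   1.995  0.962  0.434  0.196] R [ 0.572  0.279 -0.771] [ 0.1 -0.7  0.2]
[-1.0571821 -0.6093428  0.3763447]
(np.float64(317.59527308608665), np.float64(301.4279991136495))
(np.float64(331.30589779468255), np.float64(261.57250762606924))
(np.float64(344.71514574162654), np.float64(223.80402605719453))
(np.float64(369.62237780569166), np.float64(157.20510995169445))
```

View pics/w16.png

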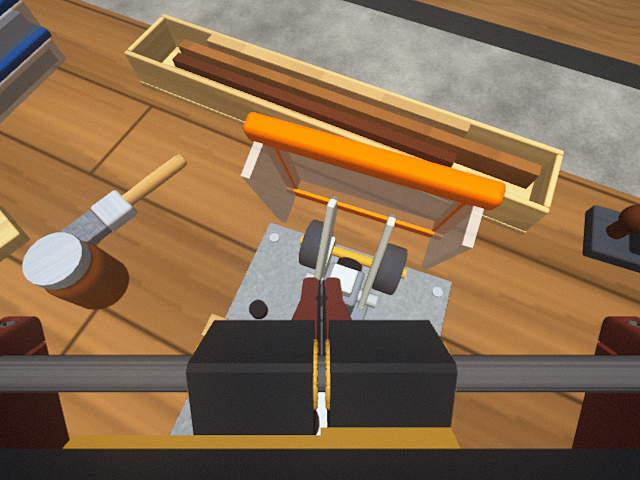

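View pics/s16.png

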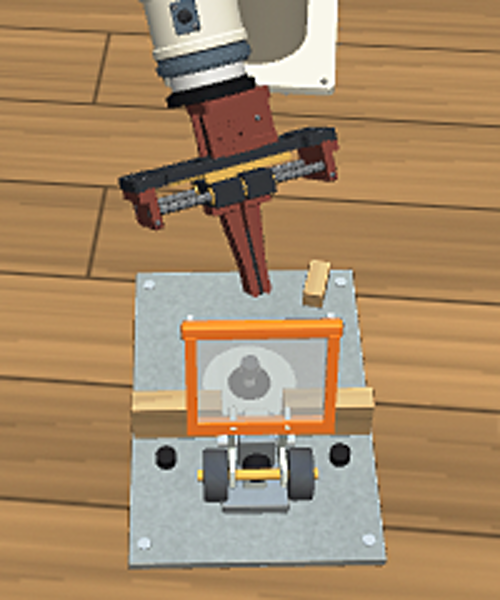

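The wrist view shows the lip bar centred at (373,160), matching the 1.31 prediction (370,157), and it is clear of the fingers. So the guard swung to its upper stop by itself. Now I'll back the hand away.

```bash
python3 - <<'E'
from plan import *
o=get_obs();q=o["joints"];M=tcpT(o)[:3,:3]
for s in np.linspace(0,1,6):
    q,e=ik(o["tcp_pos"]+s*np.array([-130,-14,40]),M,q); print(q.round(2),round(e,4))
E
python3 -m inch '[0,0,0,-0.03,-0.003,0.01,1, 0,0,0,-0.09,-0.01,0.03,1, 0,0,0,-0.17,-0.02,0.05,1, 0,0,0,-0.25,-0.03,0.08,1, 0,0,0,-0.33,-0.04,0.1,1, 0,0,0,-0.41,-0.045,0.13,1, 0,0,0,-0.49,-0.05,0.15,1, 0,0,0,-0.56,-0.06,0.17,1, 0,0,0,-0.61,-0.065,0.19,1, 0,0,0,-0.64,-0.07,0.2,1, 0,0,0,-0.65,-0.07,0.2,1, 0,0,0,-0.65,-0.07,0.2,1]'; python3 -m inch '[0,0,0,0,0,0,1, 0,0,0,0,0,0,1, 0,0,0,0,0,0,1, 0,0,0,0,0,0,1, 0,0,0,0,0,0,1, 0,0,0,0,0,0,1, 0,0,0,0,0,0,1, 0,0,0,0,0,0,1]'
python3 - <<'E'
from plan import *
im=viewer.capture("scene"); cv2.imwrite("pics/s17.png",im[:,:,::-1]); im=viewer.capture("wrist"); cv2.imwrite("pics/w17.png",im[:,:,::-1]); o=get_obs();print(o["time_s"],o["wrist_force"],o["dq"].round(3))
for a in (1.2,1.31): print(proj("wrist",lip(a),tcpT(o)),proj("scene",lip(a)))
im=viewer.capture("top"); cv2.imwrite("pics/t17.png",im[:,:,::-1])
E
```

```text
[-0.12  0.28  2.    0.96  0.43  0.2 ] 0.0
[-0.13  0.23  2.04  0.96  0.44  0.19] 0.0
[-0.15  0.18  2.09  0.95  0.46  0.19] 0.0
[-0.16  0.13  2.13  0.94  0.47  0.19] 0.0
[-0.18  0.07  2.17  0.92  0.49  0.2 ] 0.0
[-0.2   0.01  2.21  0.9   0.52  0.21] 0.0
time_s: 20.4
tcp_pos: [540.6, 38.0, 254.1]
ee_rot: [2.615, 0.601, -1.231]
wrist_force: [-0.1, -0.3, -0.0]
gripper_width: 0.001
time_s: 21.07
tcp_pos: [540.7, 38.2, 253.6]
ee_rot: [2.614, 0.602, -1.232]
wrist_force: [0.3, -1.4, -0.1]
gripper_width: 0.005
21.1667 [-0.04334431 -0.87487791 -0.41909673] [-0.    -0.    -0.001 -0.001  0.    -0.   ]
(np.float64(406.8458073354309), np.float64(73.02015287849167)) (np.float64(334.1510970000245), np.float64(243.29587109714902))
(np.float64(413.42644399081144), np.float64(55.340294197482336)) (np.float64(334.52762955904296), np.float64(251.0469940738941))
```

View pics/s17.png

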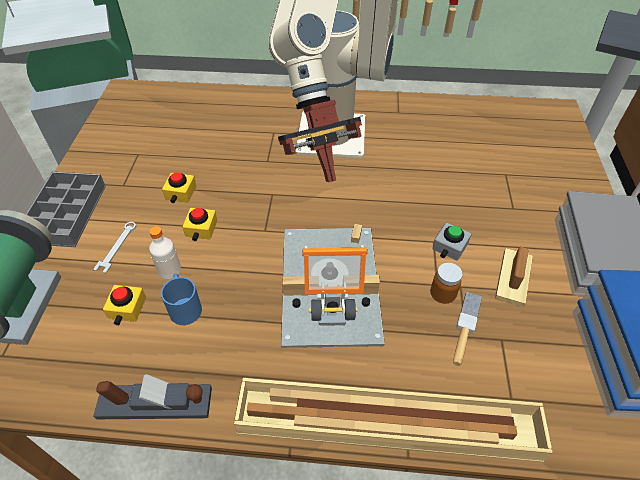

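View pics/w17.png

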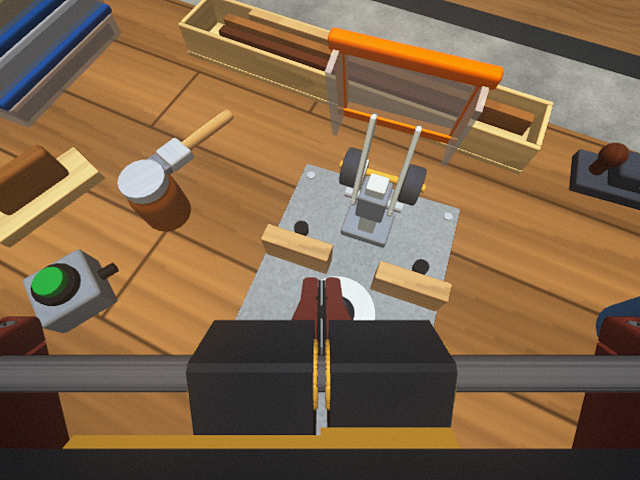

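The guard stands at its upper stop: the lip is at (415,57) in the wrist view, against (413,55) predicted for 1.31. The hand is clear and still, the offcut is at (356,233) in the scene, and nothing else appears to have moved. I'm handing in.

```bash
python3 -c "
from plant import ctrl
print(ctrl.sign_off())"
```

```text
the job is handed in; nothing more can be done
None
```

I pressed the red stop button fully down, then raised the guard to its upper stop. The job is handed in at about 21 s on the robot's clock, with no verdict reported.

- **Stop button:** of the three identical red buttons I chose the one farthest to the robot's left, at about (444, -335) mm. I pressed it with the fingers shut until it reached its hard stop. The travel measured about 6 mm, and the end-stop force reached 28 N, well above the 5 N needed.
- **Guard:** I pushed the lip up from below with the shut fingers, at 1–2 N. Near 0.8 rad the force dropped to almost zero, and after the last push past that point the guard swung clear of the fingers by itself.
- **Last checks:** the lip sits at (415,57) in the wrist view, against (413,55) predicted for 1.31 rad. The hand is clear and still, wrist force is within noise, and the green button was never approached. The offcut and other loose items look unmoved in the scene view.

Two things did not go as expected:
- **Finger length:** the fingers end about 36 mm short of the stated TCP. This showed as missing contact over the button and matched the pictures, so I searched for contact slowly by force.
- **First approach to the guard:** the first straight path ran joint 5 close to its lower limit, so the tool came out about 25–30 mm off target. It touched nothing, and I redid the approach turned 20° to the side, which tracked well.

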